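# Set a tray from the nest under the microscope and stand the vial in it

### The arm

A 7-joint arm with a two-finger parallel gripper is mounted at the origin on the work surface. World frame = base frame: x ahead of the robot, y to its left, z up, the work surface at z = 0. Lengths are in m, angles in rad, forces in N, time in s.
With the tool pointing down it reaches from about 0.4 to 0.85 m from the base axis. Payload 10.4 kg.
Tool frame: the origin (TCP) lies at the very end of the fingers, on their centre line; the grasp point (between the pads) lies 19 mm behind it (manip.grasp_offset is the distance from the TCP to the grasp point, in m); y points along the fingers, z is the direction in which the jaws open and shut, and the axes are right-handed (so a half turn about y gives the same grasp; the last joint's range is limited). The gripper opens to 85 mm and grips with 20 to 120 N. Pads are 22 mm wide; open, the fingers measure 114 mm over their backs; the gripper's body (76 mm by 85 mm) begins 54 mm behind the grasp point. The pads swing forward as they close: fully open they stand 13 mm farther back than shut.
Start: joints at [1.155, 0.332, -0.065, 1.46, 0.022, 1.35, -0.088], TCP at [0.239, -0.577, 0.231] pointing down, gripper open.
Joint ranges: [-2.6, 2.6], [-0.5, 2.12], [-1.47, 1.34], [0.16, 2.42], [-1.27, 4.41], [0.06, 2.06], [-2.6, 2.6]. Speed limits (rad/s): [2.22, 2.22, 2.79, 2.79, 3.14, 3.14, 3.14].

### API

Orientations are given as a unit quaternion [x, y, z, w].
In Python, from workcell import manip gives the robot as it stands.
- The arm moves only by the tool arm_command, never from a script. Its argument "commands" is a list that holds one entry, the list of rows, each a list of 6 numbers: the shift along the world's x, y, z in cm, then the turn, a rotation vector about the world's x, y, z in degrees. A call has 1 to 20 rows; each row is the pose to reach, as a shift and turn from the pose commanded when the call began; what a row does not reach only later rows make up. A row lasts 1/10 s, in which the tool goes at most 50 mm and 8.59 degrees, less where a joint would pass 70% of its speed; a pose out of reach is approached as far as the arm can. A call with a gripper value outside its range is refused whole. "claw" is the finger opening in cm, from 0 to 8.54, set as the call begins (left out, the last holds). The fingers move at their own pace and stop on an object; "newtons" is the grip in N (left out, the last holds). Time passes only in rows, so rows that repeat a pose let the fingers close. It gives the time, the measured TCP pose, the force and the opening at its end, in the units of the state.
- manip.get_obs(): the state, without advancing time (a new reading comes with each control period).
- manip.camera(name): name is "scene" or "top" or "wrist"; returns a dict with "pixels" (480x640x3 uint8, blue, green, red), "depth" (480x640 float32, m along the optical axis (not along the pixel's ray), 0 where there is no reading), "K" (3x3 intrinsics, pixels), "k1" (the pictures are not rectified: a ray, as slopes to the right and down, at radius r is drawn at 1 + k1 r^2 times it, then the intrinsics apply), "rvec" (rotation vector, rad) and "tvec" (3), from world to camera coordinates, as OpenCV has them. Camera axes: x right, y down, z forward; pixel columns grow to the right and rows downward; lengths in m; the calibration is good to about 2 mm. A picture is of the moment at which its call begins.
- manip.hand_in(): hands the job in, once; it reports no verdict.
Trained networks look in the newest picture that a camera, given by its name, has taken for a name from the list of things; names that differ only in an ending like _2 or _b are one class to them, and where a whole thing is asked for, a point or a joint stands for the part that bears it (a point fixed in the world has none). Each returns a list of dicts, best first, with "p" (0 to 1); they miss things now and then, are a little off and sometimes report something else, mostly with a low value. They report only what shows in the picture. A call takes as long as a camera call. They do not tell look-alikes from the thing itself.
- manip.masks_of(camera, thing): "mask" (480x640 bool, what is visible of it) and "bbox" ([left, top, right, bottom] in pixels, round what is visible of it).
The state is a dict: "clock": time; "joint_pos": joint angles; "joint_velocities": joint speeds; "tau": joint torques, N m; "position": TCP position; "ee_rot": TCP orientation; "ft_force": force on the tool from outside, world axes, zero at the start; "torque": the same for the moment, N m; "grip_width": opening from 0.0 (shut) to 1.0 (fully open).
Only numpy, scipy, OpenCV 4.12 (cv2) and the standard library are available. Lean on these libraries where they do the work, as an engineer would, in place of code of your own. Each camera call takes 0.05 s, during which the arm holds its last target.

### The job

Take only the top tray off the nested stack, leaving the two below it nested where they are, and set it level in the steel frame on the microscope stage, under the lens. Once the tray is seated and let go, stand the vial upright in the ring in the middle of that tray, right down on the tray's floor. Set both down gently rather than dropping them, do not bump the microscope's head or lens, and leave the jar, the petri dish and the forceps where they are.

Things in the scene. Friction and masses are not known exactly. Their poses are not given: they have to be found in the camera images.
- tray_top_center (a point): Top one of three like loose aluminium trays (70 g), centre, half-way up. x along its long side, y short side, z up. 28 mm high: upper 18 mm a straight collar 76 (x) by 60 (y) mm outside, 68 by 52 inside; lowest 10 mm a foot 66 by 50. Floor 3 mm thick; on it, centred, a ring, bore 28 mm, outside 33, top 1 mm above this point. Grip by the collar only: 4 mm below to 14 mm above this point.
- tray_mid_center (a point): Second tray, centre, half-way up; same shape and axes, 18 mm below the top one. Each foot sits in the collar of the tray below with 1 mm to spare all round and the collars stand flush one on another, so fingers lower than the top collar take hold of this tray too. It must stay nested.
- tray_low_center (a point): Lowest tray of the nest, centre half-way up; same shape and axes. It stands in the nest base and must stay.
- nest_base: Fixed grey plate under the nest, 96 by 80 mm, 6 mm thick, with a 5 mm high rim round the lowest tray's foot; origin at the centre of its underside on the bench, x along the trays' long side.
- stage (a point): Stage centre, on its top face, 30 mm above the bench: black disc 132 mm across on a 22 mm high white base. On it a steel frame, 73 (x) by 57 (y) mm inside, strips 5 mm wide, 5 high: a tray's foot goes in with 3.5 mm to spare all round and rests on the disc. x along the frame's long side, away from the robot within 20 degrees; y to the column; z up.
- lens (a point): Centre of the lens underside, 185 mm straight above the stage centre. Lens 44 mm across, 50 high; above it the head, 70 mm across, rises another 150 mm. A tool pointing straight down over the stage runs into it: reach in beneath from the robot's side, tilted about 40 degrees.
- head: Fixed microscope head with lens and bracket; origin on the bench straight below the lens, axes as the stage. Bracket to a column, 40 by 50 mm, 440 mm high, that stands at x +60, y +175 mm from this origin. Not to be bumped.
- vial_center (a point): Loose closed vial, white cylinder with grey cap, 24 mm across and 55 mm tall over all, 30 g; this point is its centre, half-way up, z along it. It stands upright in a block, its foot 6 mm above the bench, with 39 mm showing above the block.
- block: Fixed wooden block, 64 by 64 by 16 mm, with a 27 mm hole 10 mm deep in its middle in which the vial stands; origin at the centre of its underside.
- jar: Bystander: amber jar with black lid, 58 mm across, 66 mm tall, loose; origin at the centre of its underside.
- petri: Bystander: closed glass dish, 94 mm across, 18 mm tall, loose; origin at the centre of its underside.
- forceps: Bystander: steel forceps, about 130 mm long, 8 mm high, lying flat, loose; origin near the middle, on the bench, x along them.
Not all that is in view belongs to the job. What is shaped like the part that bears tray_top_center but pink or purple is not meant.

How it is judged:
On the way, in this order (a step that is already met when the one before it is completed fails the run):
1. the top tray alone is lifted clear of the nest (z of tray_top_center in the frame of tray_mid_center above 0.032 m and distance of tray_top_center from where it was at the start of the episode above 0.01 m and distance of each of tray_mid_center, tray_low_center from where it was at the start of the episode below 0.008 m), for 0.1 s.
2. the tray is seated in the frame on the stage, level, and let go (horizontal distance between tray_top_center and stage below 0.008 m and z of tray_top_center in the frame of stage between 0.011 and 0.0165 m and angle between the x axis of tray_top_center and the x axis of stage, either way round below 0.12 rad and angle between tray_top_center's own z axis and vertical below 0.06 rad and contact force between the fingers and tray_top below 0.1 N and linear speed of tray_top below 0.02 m/s), for 0.2 s.
3. the vial stands upright in the tray's ring, let go (horizontal distance between vial_center and tray_top_center below 0.006 m and z of vial_center in the frame of tray_top_center between 0.0135 and 0.0195 m and angle between vial_center's own z axis and vertical below 0.1 rad and horizontal distance between tray_top_center and stage below 0.008 m and z of tray_top_center in the frame of stage between 0.011 and 0.0165 m and angle between the x axis of tray_top_center and the x axis of stage, either way round below 0.12 rad and angle between tray_top_center's own z axis and vertical below 0.06 rad and contact force between the fingers and vial below 0.1 N), for 0.2 s.
At the end, for the whole second after the job is handed in: Top tray down in the stage frame (8 mm, 0.12 rad, level); vial upright on the floor of its ring (6 mm from the tray's centre, 3 mm in height, 0.1 rad); other two trays within 8 mm, jar, dish and forceps within 30 mm of where they were; all at rest (horizontal distance between tray_top_center and stage below 0.008 m and z of tray_top_center in the frame of stage between 0.011 and 0.0165 m and angle between the x axis of tray_top_center and the x axis of stage, either way round below 0.12 rad and angle between tray_top_center's own z axis and vertical below 0.06 rad and horizontal distance between vial_center and tray_top_center below 0.006 m and z of vial_center in the frame of tray_top_center between 0.0135 and 0.0195 m and angle between vial_center's own z axis and vertical below 0.1 rad and distance of each of tray_mid_center, tray_low_center from where it was at the start of the episode below 0.008 m and distance of each of jar, petri, forceps from where it was at the start of the episode below 0.03 m and linear speed of each of tray_top, vial below 0.02 m/s); the robot touches nothing.
It fails at once if the second or the lowest tray is dragged up or out of place by more than 8 mm (distance of any of tray_mid_center, tray_low_center from where it was at the start of the episode above 0.008 m).
It fails at once if the tray is dropped (falls free at more than 0.65 m/s, about 20 mm) (linear speed of tray_top above 0.65 m/s and contact force between the fingers and tray_top below 0.05 N).
It fails at once if the vial is dropped (falls free at more than 0.65 m/s, about 20 mm) (linear speed of vial above 0.65 m/s and contact force between the fingers and vial below 0.05 N).
It fails at once if the microscope's head or lens is bumped with more than 5 N (contact force between anything else and head above 5 N).
It fails at once if the jar, petri dish or forceps is moved by more than 30 mm (distance of any of jar, petri, forceps from where it was at the start of the episode above 0.03 m).
It also fails if it takes over 62 s, if anything falls off the work surface, if the arm or the gripper's body presses on something with over 40 N, if the wrist force passes 120 N, or if a joint passes its speed limit or range.

## Working session

There is one attempt and no reset: what is moved stays moved. The work goes in short steps, Python scripts to look and compute and a tool call to move; the robot and the scene stay as the last step left them, time stands still between calls to the robot, and variables do not carry over. Pictures are saved under pics/ and viewed, and the job is handed in when it is done.

Besides the shell and the picture viewer there is one more tool, called after "Call:" as a command line: name --argument value ..., lists and objects as JSON in quotes. arm_command: Moves the arm, as the interface text tells. Its arguments: {"type":"object","properties":{"commands":{"type":"array"},"claw":{"type":"number"},"newtons":{"type":"number"}},"required":["commands"]}

```bash
ls; mkdir -p pics; cat > h.py <<'E'
import numpy as np,cv2
from workcell import manip
from scipy.spatial.transform import Rotation as R
def save(c,name): cv2.imwrite('pics/'+name+'.png',c['pixels'])
def cam(n):
    c=manip.camera(n); return c
def cloud(c):
    K=c['K'];d=c['depth'];h,w=d.shape
    u,v=np.meshgrid(np.arange(w),np.arange(h))
    xd=(u-K[0,2])/K[0,0]; yd=(v-K[1,2])/K[1,1]
    x,y=xd.copy(),yd.copy()
    for _ in range(20):
        s=1+c['k1']*(x*x+y*y); x=xd/s;y=yd/s
    P=np.stack([x*d,y*d,d],-1)
    Rm=cv2.Rodrigues(np.array(c['rvec'],float))[0]
    W=(P-np.array(c['tvec']).ravel())@Rm
    W[d<=0]=np.nan
    return W
def proj(c,p):
    Rm=cv2.Rodrigues(np.array(c['rvec'],float))[0]
    q=np.atleast_2d(p)@Rm.T+np.array(c['tvec']).ravel()
    x=q[:,0]/q[:,2];y=q[:,1]/q[:,2];s=1+c['k1']*(x*x+y*y)
    return np.stack([c['K'][0,0]*x*s+c['K'][0,2],c['K'][1,1]*y*s+c['K'][1,2]],-1)
E
python3 - <<'E'
from h import *
import pickle
for n in ['scene','top','wrist']:
    c=cam(n);save(c,n+'0');pickle.dump(c,open(n+'0.pkl','wb'))
    Rm=cv2.Rodrigues(np.array(c['rvec'],float))[0]
    print(n,-Rm.T@np.array(c['tvec']).ravel(),c['k1'],c['K'][0,0])
    for t in ['tray_top_center','nest_base','head','vial_center','block','jar','petri','forceps','stage']:
        try: print(t,[(round(m['p'],2),m['bbox']) for m in manip.masks_of(n,t)])
        except Exception as e: print(t,e)
o=manip.get_obs();print(o)
E
```

```text
pics
scene [1.08466137 0.24256834 0.57858268] 0.024518718604056935 463.22719307286127
tray_top_center [(0.96, [284.5, 258.4, 333.0, 296.3]), (0.88, [304.1, 240.4, 347.6, 268.2]), (0.77, [275.3, 207.9, 305.2, 237.4]), (0.72, [370.4, 246.0, 412.3, 277.6]), (0.55, [414.0, 89.9, 639.4, 296.2])]
nest_base [(0.97, [275.6, 291.4, 337.2, 325.3])]
head [(0.58, [416.8, 88.8, 639.6, 298.3])]
vial_center [(0.86, [200.5, 244.5, 214.3, 266.9])]
block [(0.94, [183.6, 256.5, 228.6, 285.3]), (0.38, [334.9, 88.3, 640.0, 480.0])]
jar [(0.96, [230.5, 318.9, 272.3, 375.1])]
petri [(0.95, [140.6, 317.1, 200.4, 363.6])]
forceps [(0.65, [249.7, 248.5, 289.1, 278.1])]
stage [(0.61, [336.0, 90.2, 640.0, 478.1])]
top [ 0.44936451 -0.03250111  1.12596827] 0.0025838005322574194 547.2797645832017
tray_top_center [(0.93, [331.6, 225.0, 364.4, 262.7]), (0.88, [341.1, 288.5, 387.1, 331.7]), (0.77, [404.1, 322.5, 447.4, 369.7]), (0.64, [275.4, 313.6, 321.8, 355.4])]
nest_base [(0.93, [327.7, 224.9, 371.6, 272.2])]
head [(0.6, [41.3, 124.9, 228.8, 210.5])]
vial_center [(0.45, [448.0, 233.2, 466.9, 244.7])]
block [(0.7
[... 420 characters left out ...]
s []
stage []
{'clock': 1.5, 'joint_pos': array([ 1.15538889,  0.33222097, -0.06469925,  1.46010196,  0.02159534,
        1.34989042, -0.08849565]), 'joint_velocities': array([ 0.00018838, -0.00072382, -0.00019148,  0.00041875,  0.00064926,
        0.00015916,  0.0002789 ]), 'tau': array([ 2.98031719e-04, -6.25224638e+01,  4.89581062e-02, -3.91826212e+01,
        1.63330481e-02,  1.88301135e-03, -1.94930425e-05]), 'position': array([ 0.2392664 , -0.57741221,  0.23132348]), 'ee_rot': array([ 0.13797606, -0.6934885 ,  0.69353558, -0.13800256]), 'ft_force': array([ 1.31034498, -0.16652531, -0.34534087]), 'torque': array([ 0.02182157, -0.04592776, -0.01791846]), 'grip_width': 1.0003738896943781}
```

View pics/scene0.png

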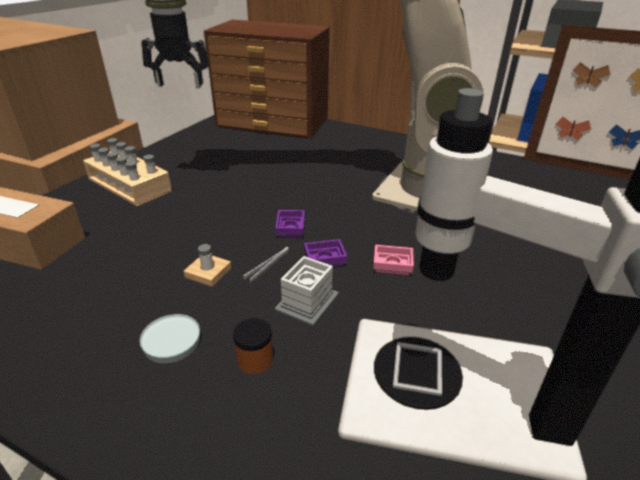

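View pics/top0.png

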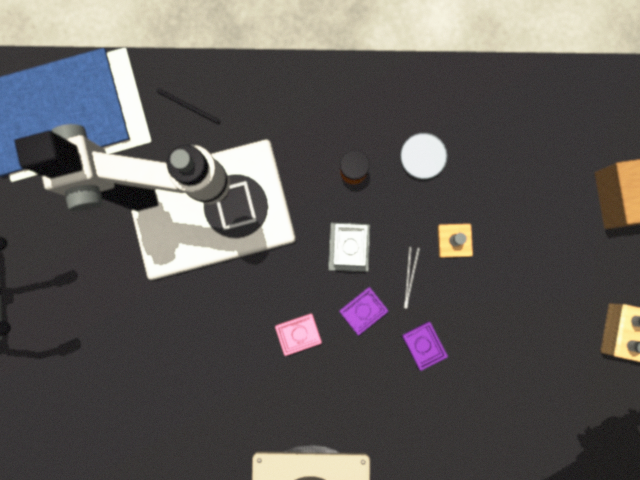

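Candidates for the top tray are the grey nest at top (348,245), a pink tray (298,334) and two purple ones (363,311) and (425,346). The grey aluminium one on the nest base fits. I'll confirm it in an enlarged crop and measure.

```bash
python3 - <<'E'
from h import *
import pickle
t=pickle.load(open('top0.pkl','rb'));s=pickle.load(open('scene0.pkl','rb'))
a=cv2.resize(t['pixels'][130:280,130:380],None,fx=3.2,fy=3.2,interpolation=cv2.INTER_CUBIC)
cv2.imwrite('pics/crop_top.png',a[:600,:800])
b=cv2.resize(s['pixels'][200:420,180:480],None,fx=2.6,fy=2.6,interpolation=cv2.INTER_CUBIC)
cv2.imwrite('pics/crop_scene.png',b[:600,:800])
W=cloud(t);V=cloud(s)
# slices in top cloud
def rect(P):
    P=P[:,:2].astype(np.float32); r=cv2.minAreaRect(P*1000); return r
def reg(W,x0,x1,y0,y1,z0,z1):
    m=(W[...,0]>x0)&(W[...,0]<x1)&(W[...,1]>y0)&(W[...,1]<y1)&(W[...,2]>z0)&(W[...,2]<z1); return W[m]
c=W[247,349];print('nest',c,'vial',W[239,458],'block',W[250,450],'jar',W[160,354],'petri',W[156,424],'bench',W[300,200],'base',W[225,270],'disc',W[205,237],'frame',W[180,235])
P=reg(W,c[0]-.08,c[0]+.08,c[1]-.08,c[1]+.08,.01,.12)
print(np.histogram(P[:,2],bins=np.arange(.0,.1,.004)))
for zz in [(.062,.085)]:
    Q=reg(W,c[0]-.08,c[0]+.08,c[1]-.08,c[1]+.08,*zz);print('top collar',len(Q),rect(Q),Q[:,2].max())
Q=reg(V,c[0]-.08,c[0]+.08,c[1]-.08,c[1]+.08,.02,.085);print('scene',len(Q),rect(Q),np.percentile(Q[:,2],[5,50,95,99]))
v=W[239,458]
Q=reg(W,v[0]-.05,v[0]+.05,v[1]-.05,v[1]+.05,.045,.09);print('vial top',len(Q),Q.mean(0),cv2.minEnclosingCircle((Q[:,:2]*1000).astype(np.float32)))
Q=reg(V,v[0]-.05,v[0]+.05,v[1]-.05,v[1]+.05,.022,.09);print('vial scene',len(Q),Q.mean(0),rect(Q),Q[:,2].max())
Q=reg(W,v[0]-.06,v[0]+.06,v[1]-.06,v[1]+.06,.009,.03);print('block',len(Q),rect(Q))
Q=reg(V,v[0]-.06,v[0]+.06,v[1]-.06,v[1]+.06,.01,.02);print('block sc',len(Q),rect(Q))
E
```

```text
nest [ 0.52613194 -0.07004913  0.04394322] vial [ 0.54352917 -0.28142458  0.06292229] block [ 0.52511173 -0.27636914  0.014793  ] jar [ 0.69632784 -0.07710364  0.06518086] petri [ 0.71825086 -0.22319727  0.01563376] bench [0.41602641 0.23163022 0.00257064] base [0.56965197 0.08956285 0.02589772] disc [0.60890823 0.15680439 0.02967874] frame [0.65964695 0.16198139 0.0314246 ]
(array([  0,   0,  46,  25,   6,   2,   1,   0,   1,   9, 108, 400, 112,
       166, 141,  21,  33, 188,  69,   0,   0,   0,   0,   0]), array([0.   , 0.004, 0.008, 0.012, 0.016, 0.02 , 0.024, 0.028, 0.032,
       0.036, 0.04 , 0.044, 0.048, 0.052, 0.056, 0.06 , 0.064, 0.068,
       0.072, 0.076, 0.08 , 0.084, 0.088, 0.092, 0.096]))
top collar 297 ((529.2109375, -70.97576141357422), (59.978729248046875, 76.246826171875), 88.30599212646484) 0.07581329396522847
scene 2014 ((529.9912109375, -69.26567840576172), (62.59336471557617, 79.5197525024414), 89.00406646728516) [0.02501147 0.05366692 0.06992692 0.0709932 ]
vial top 135 [ 0.54476497 -0.28484669  0.06042118] ((545.5211181640625, -285.9073181152344), 12.136713981628418)
vial scene 274 [ 0.5500871  -0.27977624  0.04613448] ((546.7940063476562, -283.4358215332031), (24.00456428527832, 23.129323959350586), 71.94952392578125) 0.06254938489656561
block 854 ((545.4365844726562, -286.252685546875), (64.2615966796875, 65.0052490234375), 2.751446008682251)
block sc 604 ((545.5601806640625, -284.1741943359375), (67.2219467163086, 65.9574966430664), 3.3165483474731445)
```

View pics/crop_top.png

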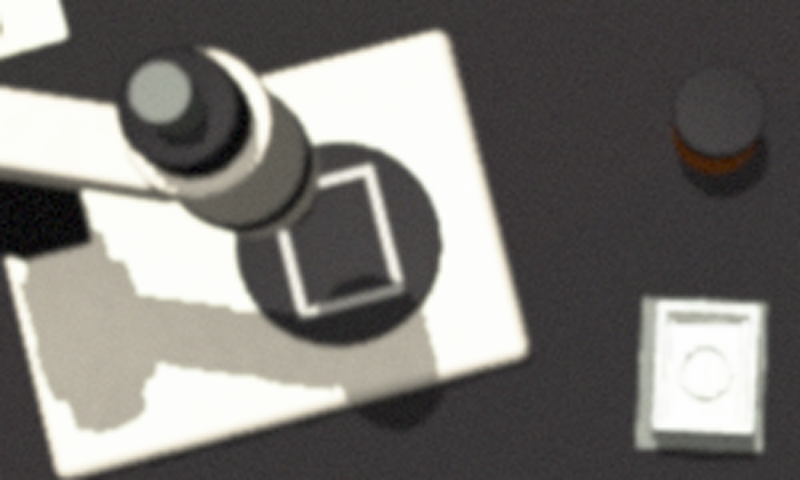

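View pics/crop_scene.png

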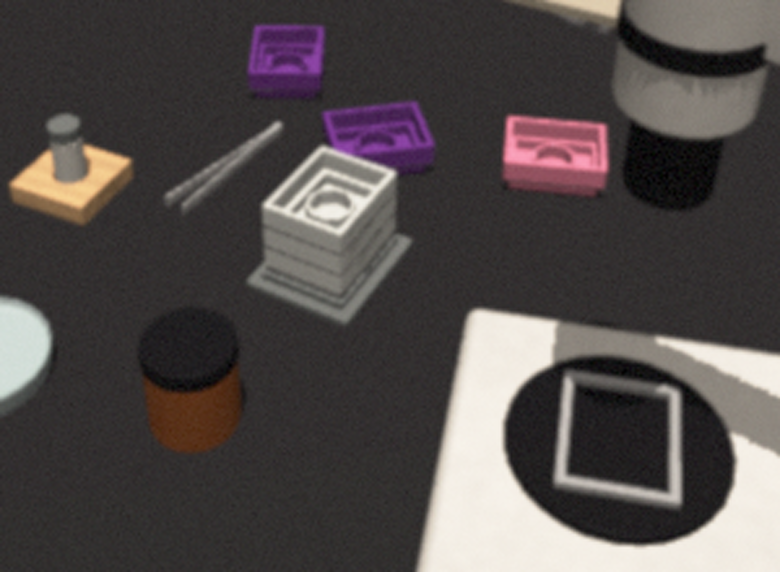

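The crop shows three nested grey trays on the grey base. That is the nest meant; pink and purple are decoys. Now the stage frame.

```bash
python3 - <<'E'
from h import *
import pickle
from scipy.optimize import least_squares
t=pickle.load(open('top0.pkl','rb'));s=pickle.load(open('scene0.pkl','rb'))
def ray(c,uv,z):
    K=c['K'];uv=np.asarray(uv,float)
    xd=np.stack([(uv[:,0]-K[0,2])/K[0,0],(uv[:,1]-K[1,2])/K[1,1]],-1);x=xd.copy()
    for _ in range(20): x=xd/(1+c['k1']*(x**2).sum(1,keepdims=True))
    Rm=cv2.Rodrigues(np.array(c['rvec'],float))[0]
    d=np.c_[x,np.ones(len(x))]@Rm; o=-Rm.T@np.array(c['tvec']).ravel()
    return o+d*((z-o[2])/d[:,2])[:,None]
for n,c,box,sd in [('scene',s,(385,335,450,400),None),('top',t,(205,175,262,236),None)]:
    g=cv2.cvtColor(c['pixels'],cv2.COLOR_BGR2GRAY)
    W=cloud(c)
    # dense resample to plane z=.035 -> metric image centered guess
    cx,cy=.61,.157
    xs=np.arange(cx-.09,cx+.09,.0005);ys=np.arange(cy-.09,cy+.09,.0005)
    for z,nm in[(.035,'f'),(.03,'d')]:
        X,Y=np.meshgrid(xs,ys,indexing='ij')
        uv=proj(c,np.stack([X.ravel(),Y.ravel(),np.full(X.size,z)],-1)).astype(np.float32)
        I=cv2.remap(g,uv[:,0].reshape(X.shape),uv[:,1].reshape(X.shape),cv2.INTER_LINEAR)
        # flip so +x up +y left
        cv2.imwrite(f'pics/rect_{n}_{nm}.png',cv2.resize(I[::-1,::-1],None,fx=1.5,fy=1.5))
        if nm=='f':
            F=I.astype(float)
            def sc(p):
                x0,y0,a=p; ca,sa=np.cos(a),np.sin(a)
                tot=0
                def samp(hx,hy):
                    l=np.linspace(-1,1,80)
                    pts=np.r_[np.c_[l*hx,0*l+hy],np.c_[l*hx,0*l-hy],np.c_[0*l+hx,l*hy],np.c_[0*l-hx,l*hy]]
                    px=x0+ca*pts[:,0]-sa*pts[:,1];py=y0+sa*pts[:,0]+ca*pts[:,1]
                    return cv2.remap(I.astype(np.float32),((py-ys[0])/.0005).astype(np.float32)[:,None],((px-xs[0])/.0005).astype(np.float32)[:,None],cv2.INTER_LINEAR).ravel()
                f=np.clip(samp(.039,.031),0,160);i=np.clip(samp(.0335,.0255),0,160);o=np.clip(samp(.0445,.0365),0,160)
                return (f-.5*i-.5*o).mean()
            best=max(((sc((x,y,a)),x,y,a) for x in np.arange(.59,.635,.001) for y in np.arange(.135,.18,.001) for a in np.deg2rad(np.arange(-20,21,1))))
            from scipy.optimize import minimize
            r=minimize(lambda p:-sc((p[0]/1000,p[1]/1000,p[2]/100)),[best[1]*1000,best[2]*1000,best[3]*100],method='Nelder-Mead')
            print(n,best,r.x[:2],np.rad2deg(r.x[2]/100),r.fun)
E
```

```text
scene (np.float32(96.35713), np.float64(0.608), np.float64(0.16300000000000003), np.float64(0.2617993877991494)) [608.29890945 162.67823999] 15.362405315149953 -97.14646911621094
top (np.float32(55.132866), np.float64(0.608), np.float64(0.16100000000000003), np.float64(0.2792526803190927)) [607.98230732 160.69385089] 15.56073816164047 -55.35163497924805
```

```bash
cat >> h.py <<'E'
def Rt(tilt,yaw,sgn=1):
    t,p=np.deg2rad([tilt,yaw])
    y=np.array([np.sin(t)*np.cos(p),np.sin(t)*np.sin(p),-np.cos(t)])
    z=sgn*np.array([-np.sin(p),np.cos(p),0])
    return R.from_matrix(np.stack([np.cross(y,z),y,z],1))
def delta(pos,Rg,o=None):
    o=o or manip.get_obs()
    R0=R.from_quat(o['ee_rot'])
    return np.round((np.array(pos)-o['position'])*100,2),np.round((Rg*R0.inv()).as_rotvec(degrees=True),2)
E
python3 - <<'E'
from h import *
o=manip.get_obs();M=R.from_quat(o['ee_rot']).as_matrix();print(M.round(3))
for s in(1,-1): print(s,delta([.5295,-.07,.17],Rt(40,-1.3,s),o), delta([.5295,-.07,.17],Rt(0,-1.3,s),o))
E
```

```text
[[-0.924  0.     0.383]
 [-0.383 -0.    -0.924]
 [-0.    -1.     0.   ]]
1 (array([29.02, 50.74, -6.13]), array([-54.03, -10.11, 147.76])) (array([29.02, 50.74, -6.13]), array([-0.0000e+00,  1.0000e-02,  1.5619e+02]))
-1 (array([29.02, 50.74, -6.13]), array([  7.42, -39.59, -22.82])) (array([29.02, 50.74, -6.13]), array([  0.  ,   0.  , -23.81]))
```

Call:
arm_command --commands '[[[29, 50.7, -4, 7.4, -39.6, -22.8], [29, 50.7, -4, 7.4, -39.6, -22.8], [29, 50.7, -4, 7.4, -39.6, -22.8], [29, 50.7, -4, 7.4, -39.6, -22.8], [29, 50.7, -4, 7.4, -39.6, -22.8], [29, 50.7, -4, 7.4, -39.6, -22.8], [29, 50.7, -4, 7.4, -39.6, -22.8], [29, 50.7, -4, 7.4, -39.6, -22.8], [29, 50.7, -4, 7.4, -39.6, -22.8], [29, 50.7, -4, 7.4, -39.6, -22.8], [29, 50.7, -4, 7.4, -39.6, -22.8], [29, 50.7, -4, 7.4, -39.6, -22.8], [29, 50.7, -4, 7.4, -39.6, -22.8], [29, 50.7, -4, 7.4, -39.6, -22.8], [29, 50.7, -4, 7.4, -39.6, -22.8], [29, 50.7, -4, 7.4, -39.6, -22.8], [29, 50.7, -4, 7.4, -39.6, -22.8], [29, 50.7, -4, 7.4, -39.6, -22.8], [29, 50.7, -4, 7.4, -39.6, -22.8], [29, 50.7, -4, 7.4, -39.6, -22.8]]]' --claw 7.2

```text
clock: 3.5
position: [0.5292, -0.0705, 0.1913]
ee_rot: [-0.249, -0.662, 0.667, -0.234]
ft_force: [-0.5, -0.2, 0.4]
grip_width: 0.844
```

```bash
python3 - <<'E'
from h import *
import pickle
o=manip.get_obs();print(o['joint_pos'].round(2),delta([.5295,-.07,.19],Rt(40,-1.3,-1),o))
for n in ['wrist','scene']:
    c=cam(n);save(c,n+'1');pickle.dump(c,open(n+'1.pkl','wb'))
    print(proj(c,[[.5295,-.07,.056],o['position']]))
c=pickle.load(open('scene1.pkl','rb'));
cv2.imwrite('pics/scene1c.png',cv2.resize(c['pixels'][120:340,200:440],None,fx=2.5,fy=2.5))
E
```

```text
[ 1.05 -0.31 -0.84  2.3  -0.78  0.45 -0.84] (array([ 0.03,  0.05, -0.13]), array([ 0.02,  0.01, -0.01]))
[[316.56308496 340.55803888]
 [317.22773801 305.29555083]]
[[306.2248511  278.05459151]
 [305.41238613 212.49402252]]
```

View pics/wrist1.png

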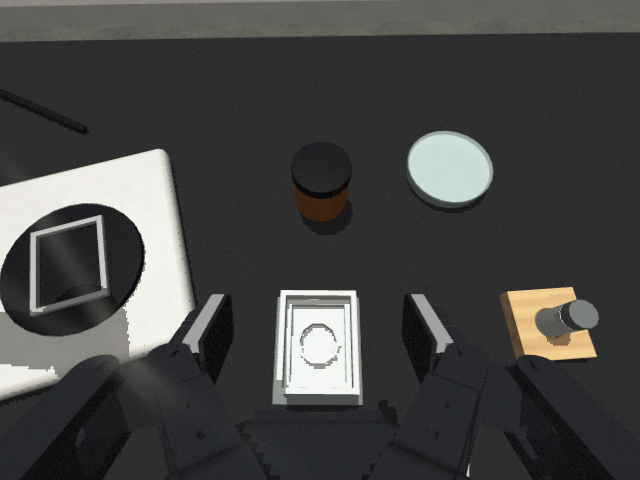

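View pics/scene1c.png

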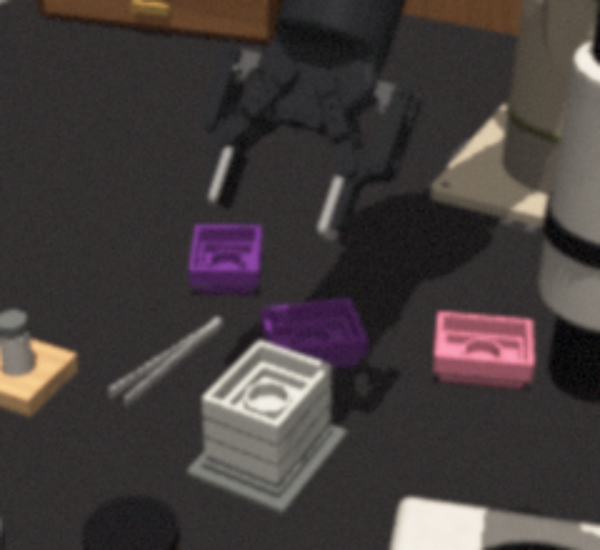

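The wrist image shows the grey nest centred between the open fingers, with its rim at about (280–358, 291–404) and the finger tips at (220,297) and (420,297). Next I measure the real tip position and the nest from this view.

```bash
python3 - <<'E'
from h import *
import pickle
o=manip.get_obs();T=R.from_quat(o['ee_rot']);
c=pickle.load(open('wrist1.pkl','rb'));W=cloud(c)
L=(W-o['position'])@T.as_matrix()
for (a,b) in[((180,240),(290,360)),((400,460),(290,360))]:
    S=L[b[0]:b[1],a[0]:a[1]].reshape(-1,3);S=S[(S[:,1]>-.06)&(S[:,1]<.02)&(abs(S[:,2])<.06)]
    print(len(S),'y',np.percentile(S[:,1],[1,10,50,90,99,100]).round(4),'x',np.percentile(S[:,0],[1,50,99]).round(4),'z',np.percentile(S[:,2],[1,50,99]).round(4))
def reg(x0,x1,y0,y1,z0,z1):
    m=(W[...,0]>x0)&(W[...,0]<x1)&(W[...,1]>y0)&(W[...,1]<y1)&(W[...,2]>z0)&(W[...,2]<z1); return W[m]
Q=reg(.47,.6,-.13,-.01,.06,.08);print(len(Q),np.median(Q[:,2]),np.percentile(Q[:,2],[1,99]))
print(cv2.minAreaRect((Q[:,:2]*1000).astype(np.float32)))
# vial, block
Q=reg(.50,.59,-.34,-.24,.055,.08);print('vial',len(Q),cv2.minEnclosingCircle((Q[:,:2]*1000).astype(np.float32)),np.median(Q[:,2]))
# stage frame via wrist
g=cv2.cvtColor(c['pixels'],cv2.COLOR_BGR2GRAY).astype(np.float32)
from scipy.optimize import minimize
def sc(p,z=.035):
    x0,y0,a=p;ca,sa=np.cos(a),np.sin(a)
    def samp(hx,hy):
        l=np.linspace(-1,1,80)
        q=np.r_[np.c_[l*hx,0*l+hy],np.c_[l*hx,0*l-hy],np.c_[0*l+hx,l*hy],np.c_[0*l-hx,l*hy]]
        P=np.c_[x0+ca*q[:,0]-sa*q[:,1],y0+sa*q[:,0]+ca*q[:,1],0*q[:,0]+z]
        uv=proj(c,P).astype(np.float32)
        return np.clip(cv2.remap(g,uv[:,0][:,None],uv[:,1][:,None],cv2.INTER_LINEAR),0,160)
    return (samp(.039,.031)-.5*samp(.0335,.0255)-.5*samp(.0445,.0365)).mean()
best=max((sc((x,y,a)),x,y,a) for x in np.arange(.596,.622,.001) for y in np.arange(.148,.176,.001) for a in np.deg2rad(np.arange(10,21,1)))
r=minimize(lambda p:-sc((p[0]/1000,p[1]/1000,p[2]/100)),[best[1]*1000,best[2]*1000,best[3]*100],method='Nelder-Mead')
print(best,r.x[:2],np.rad2deg(r.x[2]/100))
E
```

```text
2906 y [-0.0552 -0.046  -0.031  -0.0157 -0.0095 -0.008 ] x [-0.0131 -0.0088  0.009 ] z [-0.0488 -0.0368 -0.0355]
3024 y [-0.0555 -0.0464 -0.0317 -0.0159 -0.0096 -0.0082] x [-0.0134 -0.0088  0.0089] z [0.0358 0.0373 0.0492]
2273 0.07027585505928308 [0.06080184 0.07190823]
((529.3303833007812, -71.04254150390625), (60.18382263183594, 76.3828125), 88.28726959228516)
vial 804 ((545.1575927734375, -286.0965881347656), 12.689598083496094) 0.061144317022345115
(np.float32(111.46841), np.float64(0.607), np.float64(0.16), np.float64(0.2617993877991494)) [607.22477818 159.91868211] 15.510583356632049
```

Wrist and top views agree: nest (0.529,-0.071) with yaw -1.7°, stage (0.6077,0.1605) with yaw 15.5°, vial (0.5453,-0.286). Descending next.

Call:
arm_command --commands '[[[0.7, -0.05, -3, 0, 0, -0.4], [0.7, -0.05, -6, 0, 0, -0.4], [0.7, -0.05, -9, 0, 0, -0.4], [0.7, -0.05, -11, 0, 0, -0.4], [0.7, -0.05, -11.8, 0, 0, -0.4], [0.7, -0.05, -12.4, 0, 0, -0.4], [0.7, -0.05, -12.9, 0, 0, -0.4], [0.7, -0.05, -13.3, 0, 0, -0.4], [0.7, -0.05, -13.3, 0, 0, -0.4], [0.7, -0.05, -13.3, 0, 0, -0.4]]]'

```text
clock: 4.6
position: [0.5382, -0.0784, 0.0672]
ee_rot: [0.245, 0.668, -0.664, 0.23]
ft_force: [-8.2, 3.6, 13.2]
grip_width: 0.844
```

```bash
python3 - <<'E'
from h import *
import pickle
o=manip.get_obs();T=R.from_quat(o['ee_rot']);print(o['position'],o['ft_force'])
c=cam('scene');save(c,'scene2');cv2.imwrite('pics/scene2c.png',cv2.resize(c['pixels'][200:340,230:400],None,fx=4,fy=4,interpolation=cv2.INTER_CUBIC))
c=cam('wrist');save(c,'wrist2')
W=cloud(c);L=(W-o['position'])@T.as_matrix()
for (a,b) in[((180,240),(290,360)),((400,460),(290,360))]:
    S=W[b[0]:b[1],a[0]:a[1]].reshape(-1,3);l=L[b[0]:b[1],a[0]:a[1]].reshape(-1,3);k=(l[:,1]>-.03)&(l[:,1]<.0)&(abs(l[:,2])<.06)&(abs(l[:,2])>.033)
    print(k.sum(),np.percentile(S[k][:,2],[0,1,5]),S[k][S[k][:,2].argmin()],np.median(l[k][:,2]))
m=(W[...,0]>.47)&(W[...,0]<.6)&(W[...,1]>-.105)&(W[...,1]<-.035)&(W[...,2]>.062)&(W[...,2]<.08);Q=W[m]
print(cv2.minAreaRect((Q[:,:2]*1000).astype(np.float32)),np.median(Q[:,2]))
E
```

```text
[ 0.53817922 -0.07835085  0.06716519] [-8.2328289   3.61612671 13.21780439]
1871 [0.06563076 0.06862707 0.06982763] [ 0.51720826 -0.04319548  0.06563076] -0.03725489936645639
1406 [0.06894913 0.07051633 0.07406875] [ 0.52517009 -0.11309005  0.06894913] 0.0351023283039737
((529.6885375976562, -69.82286834716797), (60.623714447021484, 76.31614685058594), 87.09388732910156) 0.07035204039137506
```

View pics/scene2c.png

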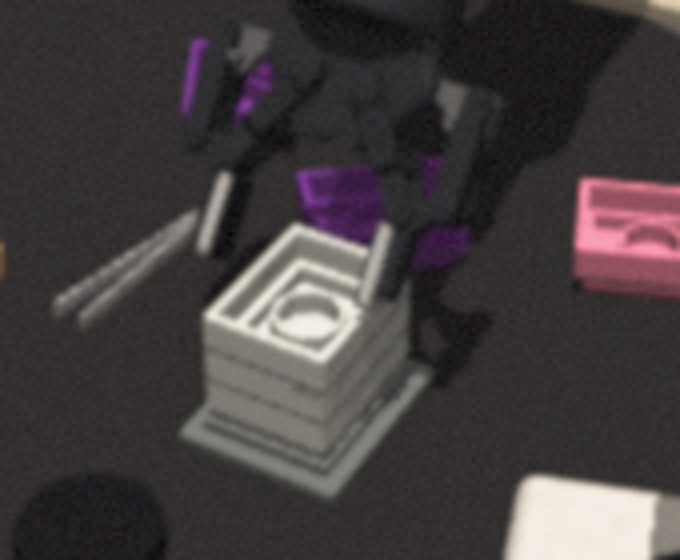

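View pics/wrist2.png

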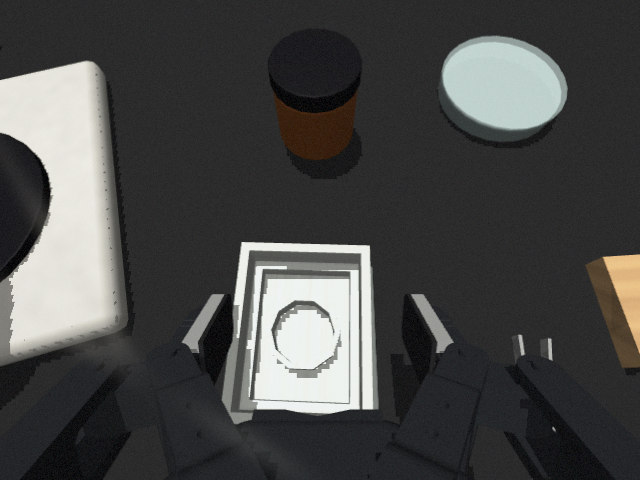

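```bash
python3 - <<'E'
from h import *
o=manip.get_obs()
for k in ['clock','joint_pos','joint_velocities','ft_force','torque','position','ee_rot']:print(k,np.round(o[k],3))
print(delta([.5363,-.071,.058],Rt(40,-1.7,-1),o))
E
```

```text
clock 4.7
joint_pos [ 0.087  0.023  0.01   2.414 -1.238  0.066 -0.279]
joint_velocities [ 0.121 -0.003 -0.127 -0.     0.108 -0.005 -0.112]
ft_force [-2.462  0.1    4.147]
torque [0.168 0.525 0.106]
position [ 0.539 -0.077  0.067]
ee_rot [ 0.244  0.669 -0.663  0.231]
(array([-0.26,  0.57, -0.95]), array([-0.8 , -0.72, -0.81]))
```

The arm has run into joint limits: j4 is 2.41, j6 0.066. 40° is too steep at the nest's radius with this wrist configuration. I'll check whether the wrist camera has a physical body on the lens side before choosing the tilt.

```bash
python3 - <<'E'
from h import *
import pickle
c=pickle.load(open('scene1.pkl','rb'));w=pickle.load(open('wrist1.pkl','rb'))
Rm=cv2.Rodrigues(np.array(w['rvec'],float))[0];p=-Rm.T@np.array(w['tvec']).ravel()
print('cam',p,'fwd',Rm[2])
uv=proj(c,p)[0];print(uv)
I=c['pixels'].copy();cv2.circle(I,tuple(int(a) for a in uv),3,(0,0,255),1)
cv2.imwrite('pics/camw.png',cv2.resize(cv2.convertScaleAbs(I[60:260,200:420],alpha=2.0),None,fx=3,fy=3,interpolation=cv2.INTER_CUBIC))
V=cloud(c);T=Rt(40,-1.3,-1).as_matrix();tcp=np.array([.5292,-.0705,.1913])
L=(V-tcp)@T
m=(abs(L[...,2])<.09)&(L[...,1]<.01)&(L[...,1]>-.4)&(abs(L[...,0])<.15)
Q=L[m]
for y in np.arange(-.4,0,.02):
    k=(Q[:,1]>y)&(Q[:,1]<=y+.02)
    if k.sum()>3:print(round(y,2),k.sum(),'x min/1% ',np.percentile(Q[k,0],[0,2]).round(3),'z',np.percentile(Q[k,2],[1,99]).round(3))
E
```

```text
cam [ 0.49598055 -0.06970332  0.34946354] fwd [ 0.38758144 -0.00885998 -0.92179289]
[316.01757217 109.57875145]
-0.38 141 x min/1%  [-0.013 -0.009] z [-0.079 -0.059]
-0.36 395 x min/1%  [-0.038 -0.034] z [-0.075  0.064]
-0.34 863 x min/1%  [-0.065 -0.06 ] z [-0.069  0.062]
-0.32 1033 x min/1%  [-0.066 -0.062] z [-0.063  0.058]
-0.3 799 x min/1%  [-0.054 -0.047] z [-0.05   0.033]
-0.28 623 x min/1%  [-0.044 -0.042] z [-0.042  0.03 ]
-0.26 653 x min/1%  [-0.056 -0.05 ] z [-0.042  0.03 ]
-0.24 654 x min/1%  [-0.046 -0.045] z [-0.042  0.029]
-0.22 663 x min/1%  [-0.045 -0.043] z [-0.044  0.031]
-0.2 795 x min/1%  [-0.045 -0.043] z [-0.044  0.036]
-0.18 495 x min/1%  [-0.04  -0.039] z [-0.039  0.026]
-0.16 597 x min/1%  [-0.04  -0.038] z [-0.039  0.028]
-0.14 732 x min/1%  [-0.041 -0.038] z [-0.039  0.032]
-0.12 817 x min/1%  [-0.022 -0.02 ] z [-0.07   0.064]
-0.1 918 x min/1%  [-0.022 -0.02 ] z [-0.07   0.065]
-0.08 842 x min/1%  [-0.02  -0.019] z [-0.069  0.065]
-0.06 470 x min/1%  [-0.016 -0.014] z [-0.069  0.063]
-0.04 310 x min/1%  [-0.014 -0.013] z [-0.051  0.048]
-0.02 173 x min/1%  [-0.014 -0.013] z [-0.051  0.047]
```

View pics/camw.png

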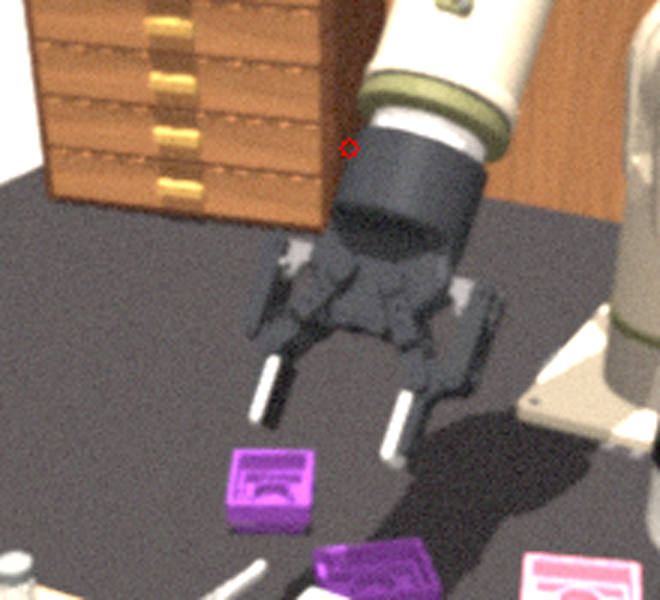

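No camera body shows, and the tool is about 45 mm in radius up to 300 mm back. So 33° still clears the lens by over 25 mm. I'll go up, re-tilt to 33° and come down.

```bash
python3 - <<'E'
from h import *
print(delta([.5363,-.071,.12],Rt(33,-1.7,-1)))
E
```

```text
(array([-0.26,  0.57,  5.25]), array([-0.64,  6.28, -0.77]))
```

Call:
arm_command --commands '[[[0, 0, 3, 0, 0, 0], [-0.2, 0.5, 5, -0.6, 6.3, -0.8], [-0.2, 0.5, 5, -0.6, 6.3, -0.8], [-0.2, 0.5, 5, -0.6, 6.3, -0.8], [-0.2, 0.5, 5, -0.6, 6.3, -0.8], [-0.2, 0.5, 5, -0.6, 6.3, -0.8], [-0.2, 0.5, 5, -0.6, 6.3, -0.8]]]'

```text
clock: 5.4
position: [0.5368, -0.0737, 0.1184]
ee_rot: [-0.212, -0.674, 0.681, -0.19]
ft_force: [-0.4, 0.2, 0.1]
grip_width: 0.848
```

```bash
python3 - <<'E'
from h import *
o=manip.get_obs();print(o['clock'],o['joint_pos'].round(3),o['position'].round(4),o['ft_force'].round(1),delta([.5363,-.071,.058],Rt(33,-1.7,-1),o))
E
```

```text
5.4 [ 0.177 -0.071 -0.113  2.3   -0.071  0.336 -1.482] [ 0.5368 -0.0737  0.1184] [-0.4  0.2  0.1] (array([-0.05,  0.27, -6.04]), array([0.04, 0.05, 0.21]))
```

Call:
arm_command --commands '[[[0, 0.3, -2, 0, 0, 0.2], [0, 0.3, -3.5, 0, 0, 0.2], [0, 0.3, -4.5, 0, 0, 0.2], [0, 0.3, -5.1, 0, 0, 0.2], [0, 0.3, -5.6, 0, 0, 0.2], [0, 0.3, -6, 0, 0, 0.2], [0, 0.3, -6.2, 0, 0, 0.2], [0, 0.3, -6.2, 0, 0, 0.2], [0, 0.3, -6.2, 0, 0, 0.2]]]'

```text
clock: 6.3
position: [0.5363, -0.0703, 0.0556]
ee_rot: [-0.211, -0.675, 0.681, -0.191]
ft_force: [0.1, 0.3, 0.2]
grip_width: 0.845
```

```bash
python3 - <<'E'
from h import *
import pickle
o=manip.get_obs();T=R.from_quat(o['ee_rot']);print(o['clock'],o['joint_pos'].round(3),o['position'].round(4),o['ft_force'].round(1),delta([.5363,-.071,.0565],Rt(33,-1.7,-1),o))
c=cam('scene');save(c,'scene3');cv2.imwrite('pics/scene3c.png',cv2.resize(c['pixels'][210:330,240:380],None,fx=5,fy=5,interpolation=cv2.INTER_CUBIC))
V=cloud(c)
c=cam('wrist');save(c,'wrist3')
W=cloud(c);L=(W-o['position'])@T.as_matrix()
for (a,b) in[((170,240),(290,360)),((400,470),(290,360))]:
    S=W[b[0]:b[1],a[0]:a[1]].reshape(-1,3);l=L[b[0]:b[1],a[0]:a[1]].reshape(-1,3);k=(l[:,1]>-.03)&(l[:,1]<.0)&(abs(l[:,2])<.06)&(abs(l[:,2])>.033)
    print(k.sum(),np.percentile(S[k][:,2],[0,1,5]),S[k][S[k][:,2].argmin()],np.median(l[k][:,2]),np.percentile(l[k][:,1],99.5))
m=(W[...,0]>.47)&(W[...,0]<.6)&(W[...,1]>-.104)&(W[...,1]<-.037)&(W[...,2]>.067)&(W[...,2]<.074);Q=W[m]
print(cv2.minAreaRect((Q[:,:2]*1000).astype(np.float32)),np.median(Q[:,2]))
l=(V-o['position'])@T.as_matrix()
for s in(-1,1):
    k=(l[...,2]*s>.033)&(l[...,2]*s<.052)&(l[...,1]>-.04)&(l[...,1]<.005)&(abs(l[...,0])<.02)
    q=V[k];print('scene finger',k.sum(),q[:,2].min() if k.sum() else 0, np.percentile(l[k][:,1],[99,100]) if k.sum() else 0)
E
```

```text
6.3 [ 0.171  0.057 -0.118  2.347 -0.045  0.163 -1.503] [ 0.5363 -0.0703  0.0556] [0.1 0.3 0.2] (array([-0.  , -0.07,  0.09]), array([-0.  , -0.02, -0.01]))
1373 [0.05839745 0.06079391 0.06420708] [ 0.52617526 -0.03371212  0.05839745] -0.03611740537603967 -0.00874369479223929
1374 [0.05904471 0.06090327 0.0641307 ] [ 0.52277911 -0.10616791  0.05904471] 0.03633327882890776 -0.00875544774068776
((529.2374877929688, -70.10633850097656), (60.59307098388672, 76.65506744384766), 86.12557220458984) 0.07032344466157245
scene finger 191 0.06061007260047728 [-0.00839182 -0.00815621]
scene finger 186 0.06090391662972502 [-0.00951995 -0.00797723]
```

View pics/scene3c.png

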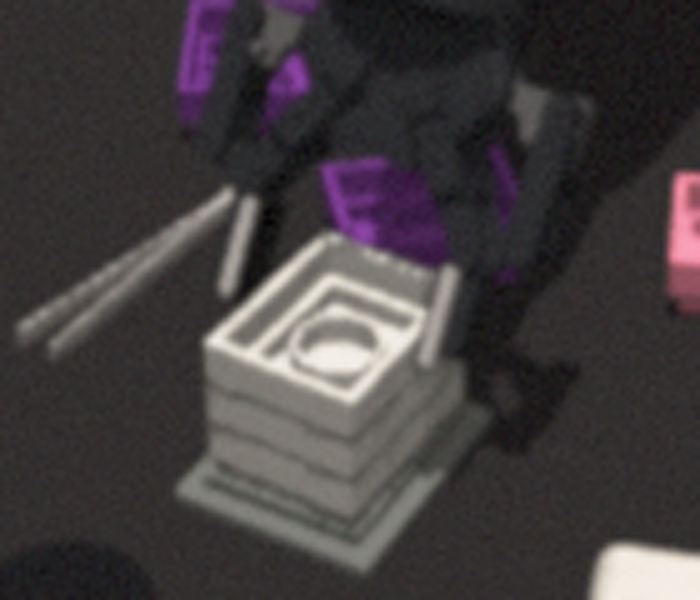

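View pics/wrist3.png

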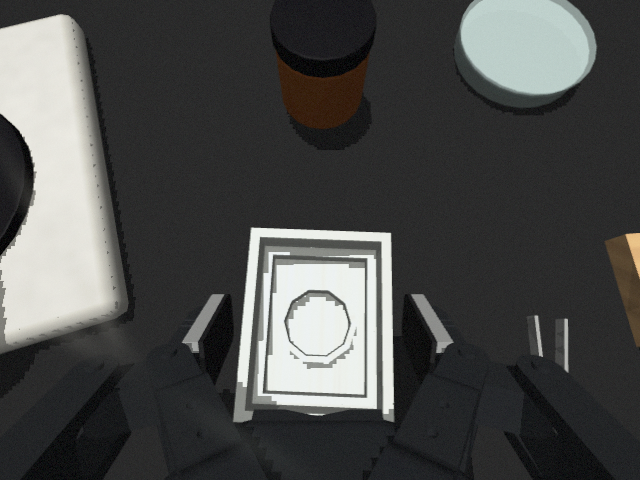

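Finger bottoms are at about z 0.058, inside the top collar (0.052–0.070), and centred in y. Closing.

Call:
arm_command --commands '[[[0, 0, 0.1, 0, 0, 0], [0, 0, 0.1, 0, 0, 0], [0, 0, 0.1, 0, 0, 0], [0, 0, 0.1, 0, 0, 0], [0, 0, 0.1, 0, 0, 0], [0, 0, 0.1, 0, 0, 0]]]' --claw 5.4 --newtons 40

```text
clock: 7.0
position: [0.5364, -0.0703, 0.0568]
ee_rot: [-0.211, -0.675, 0.681, -0.191]
ft_force: [-3.4, -0.2, 6.8]
grip_width: 0.69
```

Call:
arm_command --commands '[[[0, 0, 0.2, 0, 0, 0], [0, 0, 0.5, 0, 0, 0], [0, 0, 0.9, 0, 0, 0], [0, 0, 1.3, 0, 0, 0], [0, 0, 1.7, 0, 0, 0], [0, 0, 2, 0, 0, 0], [0, 0, 2, 0, 0, 0]]]'

```text
clock: 7.7
position: [0.5364, -0.0703, 0.0769]
ee_rot: [-0.211, -0.675, 0.681, -0.191]
ft_force: [-0.1, -0.4, -1.1]
grip_width: 0.69
```

```bash
python3 - <<'E'
from h import *
o=manip.get_obs();print(o['clock'],o['joint_pos'].round(3),o['position'].round(4),o['ft_force'].round(1),o['grip_width'])
c=cam('scene');save(c,'scene4');cv2.imwrite('pics/scene4c.png',cv2.resize(c['pixels'][200:330,240:380],None,fx=4.6,fy=4.6,interpolation=cv2.INTER_CUBIC))
c=cam('wrist');save(c,'wrist4')
E
```

```text
7.7 [ 0.175  0.01  -0.12   2.334 -0.057  0.223 -1.494] [ 0.5364 -0.0703  0.0769] [-0.1 -0.4 -1.1] 0.6903444175614126
```

View pics/scene4c.png

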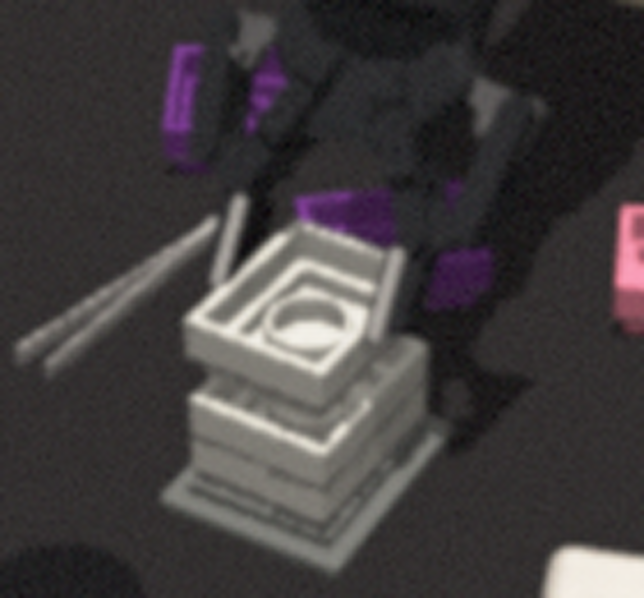

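Only the top tray is lifted, and the lower two stay nested. Raising further, then measuring the tray in the hand.

Call:
arm_command --commands '[[[0, 0, 1, 0, 0, 0], [0, 0, 3, 0, 0, 0], [0, 0, 5, 0, 0, 0], [0, 0, 7, 0, 0, 0], [0, 0, 7, 0, 0, 0], [0, 0, 7, 0, 0, 0]]]'

```text
clock: 8.4
position: [0.5361, -0.0703, 0.1467]
ee_rot: [-0.211, -0.675, 0.681, -0.191]
ft_force: [0.8, -1.0, -1.7]
grip_width: 0.69
```

```bash
cat > tray.py <<'E'
from h import *
def rim(W,ctr,zr):
    """fit plane to rim points near height; ctr approx tray centre, zr approx rim z"""
    m=(abs(W[...,0]-ctr[0])<.055)&(abs(W[...,1]-ctr[1])<.05)&(abs(W[...,2]-zr)<.008)
    return W[m]
E
python3 - <<'E'
from tray import *
o=manip.get_obs();T=R.from_quat(o['ee_rot']);print(o['clock'],o['position'].round(4),o['ft_force'].round(1),o['grip_width'])
ctr=o['position']+np.array([-.0071,0,0])
print(ctr)
for n in['wrist','scene','top']:
    c=cam(n);save(c,n+'5');W=cloud(c)
    np.save(n+'5.npy',W)
    Q=rim(W,ctr,o['position'][2]+.070-.0568)
    # inner plane fit ransac on rim
    best=None;rng=np.random.default_rng(0)
    for _ in range(400):
        p=Q[rng.choice(len(Q),3,False)];nn=np.cross(p[1]-p[0],p[2]-p[0]);l=np.linalg.norm(nn)
        if l<1e-5 or abs(nn[2]/l)<.95: continue
        nn/=l;k=abs((Q-p[0])@nn)<.0012
        if best is None or k.sum()>best.sum():best=k
    q=Q[best];u,s,vt=np.linalg.svd(q-q.mean(0));nn=vt[2]*np.sign(vt[2,2])
    print(n,len(Q),best.sum(),'normal deg',np.rad2deg(nn[:2]).round(2),'z',q[:,2].mean().round(4),cv2.minAreaRect((q[:,:2]*1000).astype(np.float32)))
E
```

```text
8.4 [ 0.5361 -0.0703  0.1467] [ 0.8 -1.  -1.7] 0.6901822100846565
[ 0.5289991  -0.07027855  0.14665803]
wrist 7961 4889 normal deg [-0.03 -0.08] z 0.1602 ((529.8258056640625, -69.96102905273438), (83.01521301269531, 76.14741516113281), 86.96194458007812)
scene 616 225 normal deg [ 0.65 -0.3 ] z 0.1584 ((529.4189453125, -64.53109741210938), (77.44868469238281, 77.38526916503906), 85.3135986328125)
top 245 104 normal deg [1.65 1.33] z 0.16 ((542.9689331054688, -75.79350280761719), (72.9284439086914, 46.91075897216797), 87.13002014160156)
```

View pics/wrist5.png

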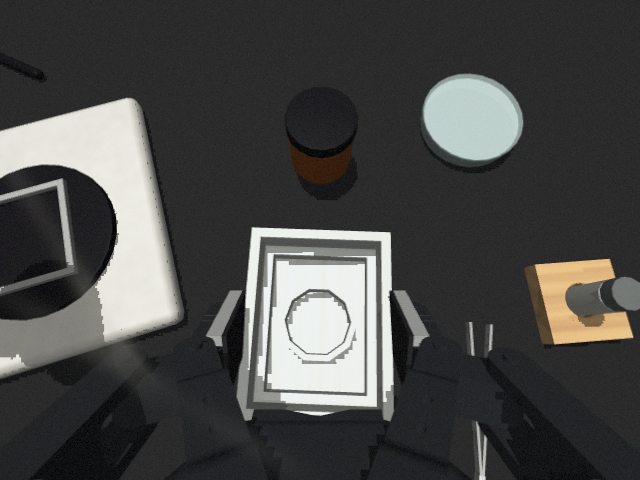

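The tray is level in the hand (normal within 0.1°) and centred at TCP + (-6.6, 0, -0.8) mm. I'll carry it to a point 8 cm short of the stage, on the robot's side.

Call:
arm_command --commands '[[[0, 2, 0, 0, 0, 1.5], [0, 5, 0, 0, 0, 4], [0, 8, -0.5, 0, 0, 6.5], [0, 11, -1.5, 0, 0, 9], [0, 14, -2.5, 0, 0, 11.5], [0.1, 17, -3.5, 0, 0, 14], [0.1, 19.5, -4.2, 0, 0, 16], [0.1, 21.2, -4.7, 0, 0, 17.2], [0.1, 21.2, -4.7, 0, 0, 17.2], [0.1, 21.2, -4.7, 0, 0, 17.2], [0.1, 21.2, -4.7, 0, 0, 17.2]]]'

```text
clock: 9.65
position: [0.5369, 0.1411, 0.0992]
ee_rot: [0.107, 0.699, -0.645, 0.29]
ft_force: [0.1, -0.0, -0.8]
grip_width: 0.691
```

```bash
python3 - <<'E'
from tray import *
from scipy.optimize import minimize
import pickle
o=manip.get_obs();print(o['clock'],o['joint_pos'].round(3),o['position'].round(4),o['ft_force'].round(1),o['grip_width'],delta([.6141,.1629,.06],Rt(33,15.5,-1),o))
for n in('wrist','scene'):
    c=cam(n);save(c,n+'6');pickle.dump(c,open(n+'6.pkl','wb'))
E
```

```text
9.65 [ 0.026  0.007 -0.397  2.275  0.199  0.293 -1.846] [0.5369 0.1411 0.0992] [ 0.1 -0.  -0.8] 0.690937881294938 (array([ 7.72,  2.18, -3.92]), array([ 0.02, -0.07,  0.05]))
```

View pics/wrist6.png

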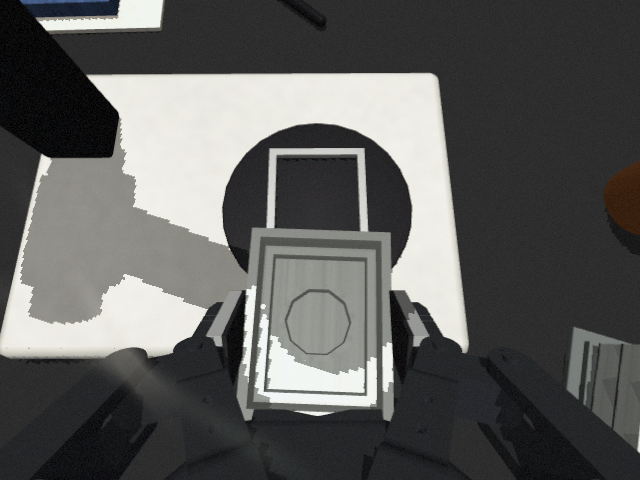

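View pics/scene6.png

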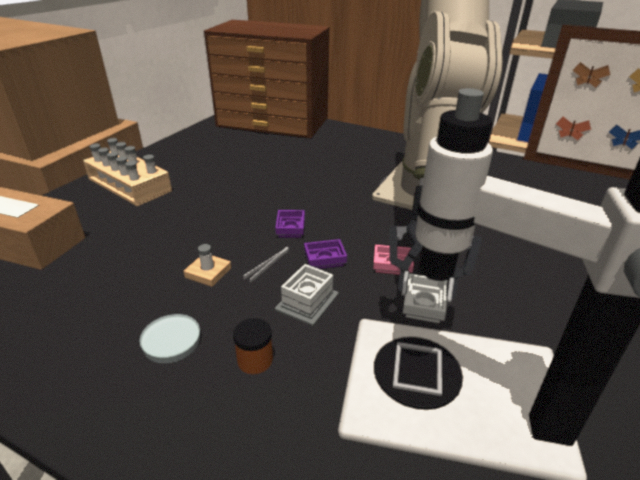

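```bash
cat > frame.py <<'E'
from h import *
from scipy.optimize import minimize
def fitframe(c,keep,g0=(.6077,.161,.2705)):
    """keep(uv)->bool of samples to use"""
    g=cv2.cvtColor(c['pixels'],cv2.COLOR_BGR2GRAY).astype(np.float32)
    l=np.linspace(-1,1,100)
    def pts(p,hx,hy,z):
        x0,y0,a=p;ca,sa=np.cos(a),np.sin(a)
        q=np.r_[np.c_[l*hx,0*l+hy],np.c_[l*hx,0*l-hy],np.c_[0*l+hx,l*hy],np.c_[0*l-hx,l*hy]]
        return proj(c,np.c_[x0+ca*q[:,0]-sa*q[:,1],y0+sa*q[:,0]+ca*q[:,1],0*q[:,0]+z]).astype(np.float32)
    k=keep(pts(g0,.039,.031,.035))
    def samp(p,hx,hy):
        uv=pts(p,hx,hy,.035)[k];return np.clip(cv2.remap(g,uv[:,0][:,None],uv[:,1][:,None],cv2.INTER_LINEAR),0,170)
    sc=lambda p:(samp(p,.039,.031)-.5*samp(p,.0345,.0265)-.5*samp(p,.0435,.0355)).mean()
    b=max((sc((x,y,a)),x,y,a) for x in g0[0]+np.arange(-.006,.0065,.001) for y in g0[1]+np.arange(-.006,.0065,.001) for a in g0[2]+np.deg2rad(np.arange(-2,2.1,.5)))
    r=minimize(lambda p:-sc((p[0]/1e3,p[1]/1e3,p[2]/100)),[b[1]*1e3,b[2]*1e3,b[3]*100],method='Nelder-Mead')
    return r.x[:2].round(2),np.rad2deg(r.x[2]/100).round(2),r.fun,k.sum(),pts((r.x[0]/1e3,r.x[1]/1e3,r.x[2]/100),.039,.031,.035)
E
python3 - <<'E'
from frame import *
import pickle
o=manip.get_obs()
c=pickle.load(open('wrist6.pkl','rb'))
f=fitframe(c,lambda uv:uv[:,1]<218);print(f[:4])
I=c['pixels'].copy()
for u,v in f[4]: cv2.circle(I,(int(round(float(u))),int(round(float(v)))),0,(0,0,255),-1)
cv2.imwrite('pics/ff.png',cv2.resize(I[100:300,200:440],None,fx=3,fy=3))
# tray held: visible rim
W=cloud(c);T=R.from_quat(o['ee_rot'])
ctr=o['position']+Rt(0,15.5).apply([0,0,0])
yaw=np.deg2rad(15.5);A=np.array([[np.cos(yaw),np.sin(yaw)],[-np.sin(yaw),np.cos(yaw)]])
q=W[(abs(W[...,2]-(o['position'][2]+.0134))<.004)]
l=(q[:,:2]-o['position'][:2])@A.T
m=(abs(l[:,0])<.06)&(abs(l[:,1])<.031);l=l[m];print(len(l),'x',np.percentile(l[:,0],[.3,99.7]).round(4),np.percentile(q[m][:,2],[5,50,95]).round(4))
m=(l[:,0]>.015);print('y',np.percentile(l[m][:,1],[.3,99.7]).round(4))
E
```

```text
(array([606.61, 161.38]), np.float64(15.66), np.float64(-132.46234130859375), np.int64(228))
6031 x [-0.0435  0.0317] [0.1101 0.1127 0.1141]
y [-0.0309  0.0288]
```

View pics/ff.png

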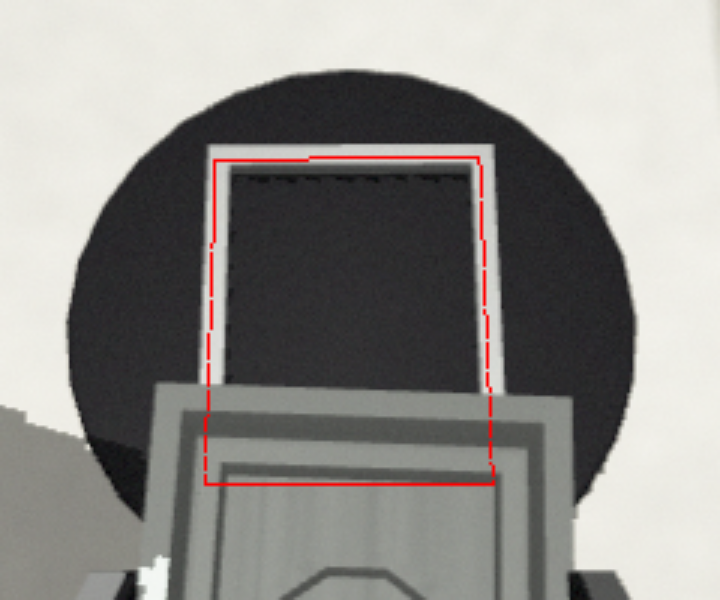

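The frame fit agrees with the earlier estimate: (0.6077, 0.161), yaw 15.6°. Going in under the lens low, stopping 15 mm above seated.

Call:
arm_command --commands '[[[0, 0, -1.5, 0, 0, 0], [0.5, 0.1, -3.3, 0, 0, 0], [1.5, 0.4, -3.9, 0, 0, 0], [3, 0.8, -3.9, 0, 0, 0], [4.5, 1.3, -3.9, 0, 0, 0], [6, 1.7, -3.9, 0, 0, 0], [7, 2, -3.9, 0, 0, 0], [7.7, 2.2, -3.9, 0, 0, 0], [7.7, 2.2, -3.9, 0, 0, 0], [7.7, 2.2, -3.9, 0, 0, 0]]]'

```text
clock: 10.75
position: [0.6136, 0.1635, 0.06]
ee_rot: [0.107, 0.699, -0.645, 0.29]
ft_force: [-0.5, -0.3, -1.9]
grip_width: 0.693
```

```bash
python3 - <<'E'
from frame import *
o=manip.get_obs();print(o['clock'],o['joint_pos'].round(3),o['position'].round(4),o['ft_force'].round(1),o['grip_width'],delta([.6139,.1629,.0448],Rt(33,15.5,-1),o))
for n in('wrist','scene'):
    c=cam(n);save(c,n+'7')
    if n=='scene': cv2.imwrite('pics/scene7c.png',cv2.resize(c['pixels'][230:430,330:490],None,fx=3,fy=3,interpolation=cv2.INTER_CUBIC))
E
```

```text
10.75 [-0.059  0.246 -0.321  2.117  0.512  0.245 -2.113] [0.6136 0.1635 0.06  ] [-0.5 -0.3 -1.9] 0.692945527317228 (array([ 0.03, -0.06, -1.52]), array([ 0.02, -0.08,  0.01]))
```

View pics/wrist7.png

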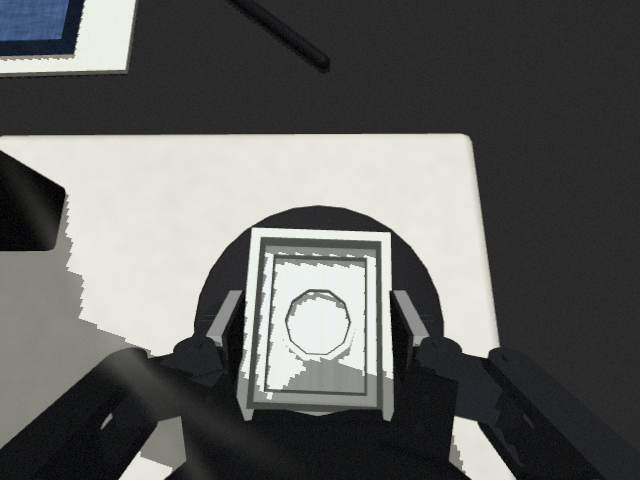

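View pics/scene7c.png

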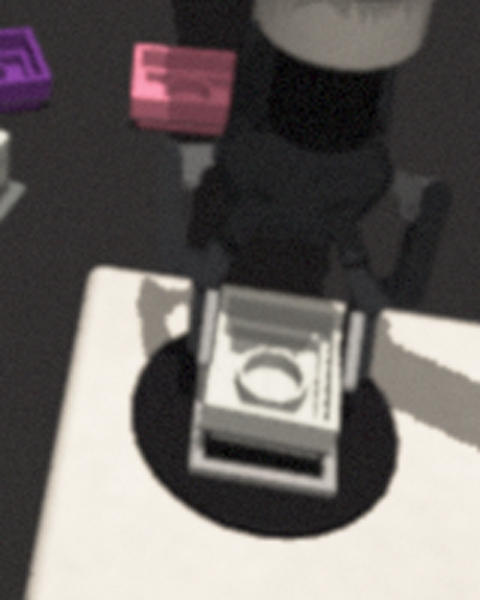

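Tray is over the frame and aligned. Lowering slowly.

Call:
arm_command --commands '[[[0, -0.05, -0.3, 0, 0, 0], [0, -0.05, -0.6, 0, 0, 0], [0, -0.05, -0.9, 0, 0, 0], [0, -0.05, -1.15, 0, 0, 0], [0, -0.05, -1.35, 0, 0, 0], [0, -0.05, -1.45, 0, 0, 0], [0, -0.05, -1.45, 0, 0, 0]]]'

```text
clock: 11.55
position: [0.614, 0.1633, 0.0456]
ee_rot: [0.107, 0.699, -0.645, 0.29]
ft_force: [-0.2, -0.6, -0.9]
grip_width: 0.692
```

```bash
python3 - <<'E'
from frame import *
o=manip.get_obs();print(o['clock'],o['position'].round(4),o['ft_force'].round(1),o['torque'].round(2),o['grip_width'])
c=cam('scene');save(c,'scene8'); cv2.imwrite('pics/scene8c.png',cv2.resize(c['pixels'][290:410,360:480],None,fx=5,fy=5,interpolation=cv2.INTER_CUBIC))
E
```

```text
11.55 [0.614  0.1633 0.0456] [-0.2 -0.6 -0.9] [-0.13  0.61 -0.03] 0.6916339190860712
```

View pics/scene8c.png

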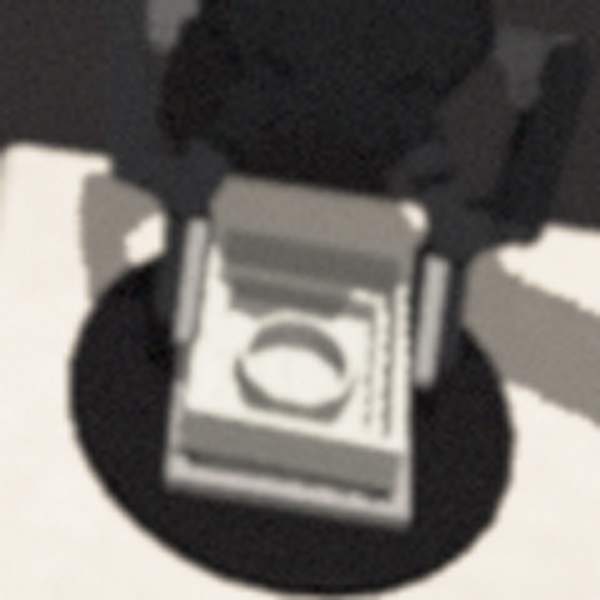

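Call:
arm_command --commands '[[[0, 0, -0.05, 0, 0, 0], [0, 0, -0.1, 0, 0, 0], [0, 0, -0.1, 0, 0, 0]]]'

```text
clock: 11.9
position: [0.6142, 0.1632, 0.0449]
ee_rot: [0.107, 0.699, -0.645, 0.29]
ft_force: [0.3, -0.3, -1.1]
grip_width: 0.687
```

Call:
arm_command --commands '[[[0, 0, -0.05, 0, 0, 0], [0, 0, -0.05, 0, 0, 0]]]'

```text
clock: 12.1
position: [0.6144, 0.1633, 0.0448]
ee_rot: [0.108, 0.699, -0.645, 0.29]
ft_force: [-2.8, -1.2, 3.9]
grip_width: 0.692
```

It's touching down (+4 N). Releasing.

Call:
arm_command --commands '[[[0, 0, 0, 0, 0, 0], [0, 0, 0, 0, 0, 0], [0, 0, 0, 0, 0, 0], [0, 0, 0, 0, 0, 0], [0, 0, 0, 0, 0, 0]]]' --claw 7.4

```text
clock: 12.6
position: [0.614, 0.1632, 0.0442]
ee_rot: [0.107, 0.699, -0.645, 0.29]
ft_force: [-0.0, 0.3, -0.4]
grip_width: 0.864
```

```bash
python3 - <<'E'
from frame import *
import pickle
o=manip.get_obs();print(o['clock'],o['position'].round(4),o['ft_force'].round(1),o['grip_width'])
for n in('scene','wrist'):
    c=cam(n);save(c,n+'9');pickle.dump(c,open(n+'9.pkl','wb'))
    W=cloud(c);Q=W[(abs(W[...,0]-.6077)<.06)&(abs(W[...,1]-.161)<.05)&(abs(W[...,2]-.058)<.006)]
    yaw=np.deg2rad(15.5);l=(Q[:,:2]-[.6077,.161])@np.array([[np.cos(yaw),-np.sin(yaw)],[np.sin(yaw),np.cos(yaw)]])
    k=(abs(l[:,1])<.0335)&(abs(l[:,0])<.045);l=l[k];q=Q[k]
    print(n,k.sum(),'z',np.percentile(q[:,2],[5,50,95]).round(4),'x',np.percentile(l[:,0],[.5,99.5]).round(4),'y',np.percentile(l[l[:,0]>.015][:,1],[.5,99.5]).round(4))
    A=np.c_[l,np.ones(len(l))];w=np.ones(len(l),bool)
    for _ in range(10):
        s=np.linalg.lstsq(A[w],q[w,2],rcond=None)[0];w=abs(A@s-q[:,2])<.0015
    print('tilt deg',np.rad2deg(s[:2]).round(2),s[2].round(4),w.sum())
cv2.imwrite('pics/scene9c.png',cv2.resize(pickle.load(open('scene9.pkl','rb'))['pixels'][290:410,360:480],None,fx=5,fy=5,interpolation=cv2.INTER_CUBIC))
E
```

```text
12.6 [0.614  0.1632 0.0442] [-0.   0.3 -0.4] 0.8640161474405823
scene 629 z [0.0525 0.0572 0.0593] x [-0.0385  0.0403] y [-0.0299  0.0316]
tilt deg [-0.67 -0.39] 0.0579 398
wrist 6713 z [0.0534 0.0582 0.0594] x [-0.0367  0.0384] y [-0.031   0.0292]
tilt deg [-0.    0.02] 0.0584 5332
```

View pics/scene9c.png

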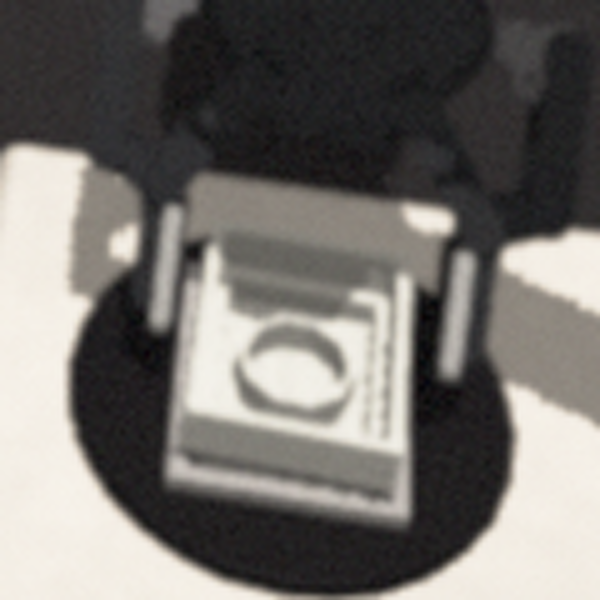

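View pics/wrist9.png

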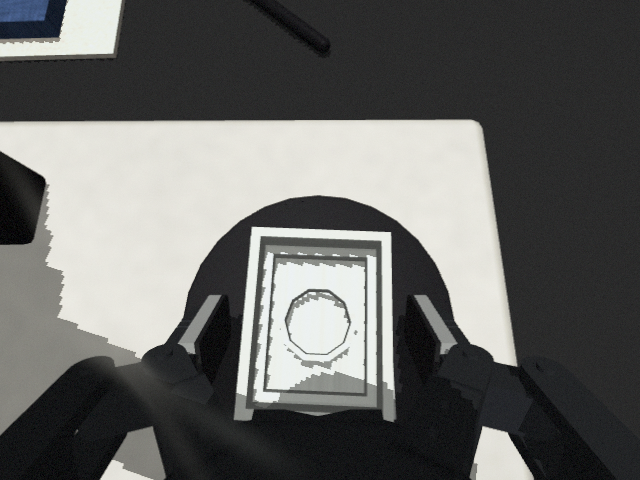

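The tray is seated: rim at 0.058, level within 0.1°, centred to about 1 mm, fingers free. Backing out along the stage's -x.

Call:
arm_command --commands '[[[-0.7, -0.2, 0.2, 0, 0, 0], [-2, -0.6, 0.4, 0, 0, 0], [-4, -1.1, 0.8, 0, 0, 0], [-6, -1.7, 1.2, 0, 0, 0], [-8, -2.2, 2, 0, 0, 0], [-10, -2.8, 3, 0, 0, 0], [-11, -3, 5, 0, 0, 0], [-11, -3, 9, 0, 0, 0], [-11, -3, 12, 0, 0, 0], [-11, -3, 12, 0, 0, 0]]]'

```text
clock: 13.7
position: [0.5059, 0.1338, 0.1694]
ee_rot: [0.11, 0.698, -0.644, 0.293]
ft_force: [-0.3, 0.1, -0.3]
grip_width: 0.868
```

```bash
python3 - <<'E'
from frame import *
import pickle
o=manip.get_obs();print(o['clock'],o['joint_pos'].round(3),o['position'].round(4),o['ft_force'].round(1),o['grip_width'])
print(delta([.555,-.29,.16],Rt(37,-27,-1),o))
for n in('scene','wrist','top'):
    c=cam(n);save(c,n+'10');pickle.dump(c,open(n+'10.pkl','wb'))
E
```

```text
13.7 [ 0.031 -0.202 -0.379  2.28  -0.05   0.468 -1.625] [0.5059 0.1338 0.1694] [-0.3  0.1 -0.3] 0.8676214336987313
(array([  4.91, -42.38,  -0.94]), array([ -0.32,  -3.67, -42.49]))
```

View pics/wrist10.png

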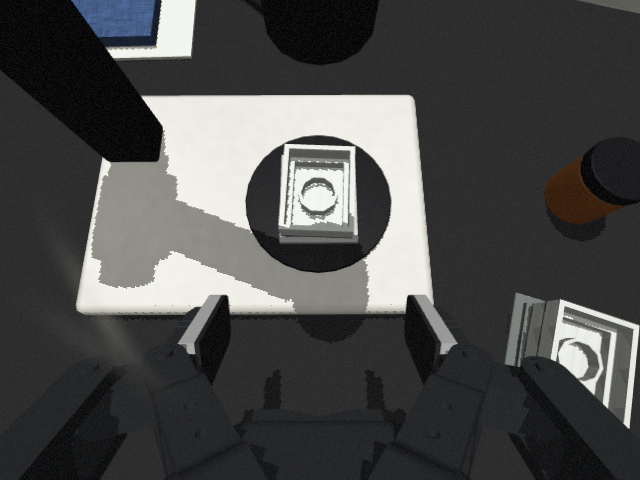

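View pics/scene10.png

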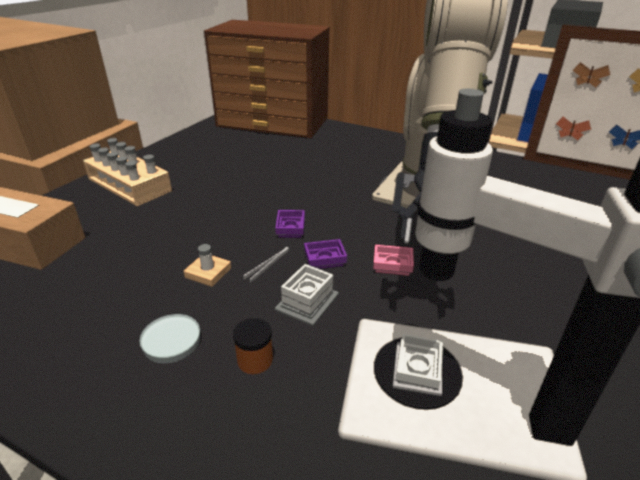

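The tray is sitting in the frame and the two lower trays are still nested. Refining the tray centre while moving to the vial.

Call:
arm_command --commands '[[[0, -3, 0, 0, 0, -3], [0.3, -7, 0, 0, -0.6, -7], [0.6, -12, 0, 0, -1.2, -12], [1.2, -17, 0, 0, -1.8, -17], [2, -22, 0, -0.1, -2.2, -22], [2.8, -27, 0, -0.2, -2.6, -27], [3.5, -32, 0, -0.2, -3, -32], [4.2, -37, -0.4, -0.3, -3.4, -37], [4.9, -42.3, -0.9, -0.3, -3.7, -42.5], [4.9, -42.3, -0.9, -0.3, -3.7, -42.5], [4.9, -42.3, -0.9, -0.3, -3.7, -42.5], [4.9, -42.3, -0.9, -0.3, -3.7, -42.5], [4.9, -42.3, -0.9, -0.3, -3.7, -42.5]]]' --claw 4.8

```text
clock: 15.15
position: [0.5529, -0.2884, 0.1546]
ee_rot: [-0.372, -0.602, 0.704, -0.059]
ft_force: [0.1, 0.4, 0.8]
grip_width: 0.563
```

```bash
python3 - <<'E'
from frame import *
import pickle
o=manip.get_obs();T=R.from_quat(o['ee_rot']).as_matrix();print(o['clock'],o['joint_pos'].round(3),o['position'].round(4),o['ft_force'].round(1),o['grip_width'])
for n in('scene','wrist','top'):
    W=cloud(pickle.load(open(n+'10.pkl','rb')))
    Q=W[(abs(W[...,0]-.6077)<.06)&(abs(W[...,1]-.161)<.05)&(abs(W[...,2]-.057)<.007)]
    if len(Q)>20: print(n,len(Q),cv2.minAreaRect((Q[:,:2]*1000).astype(np.float32)))
c=cam('wrist');save(c,'wrist11');W=cloud(c)
Q=W[(abs(W[...,0]-.545)<.04)&(abs(W[...,1]+.285)<.04)&(W[...,2]>.057)&(W[...,2]<.066)]
print('vial',len(Q),cv2.minEnclosingCircle((Q[:,:2]*1000).astype(np.float32)),np.median(Q[:,0:3],0))
L=(W-o['position'])@T
for (a,b) in[((180,320),(260,360)),((320,470),(260,360))]:
    l=L[b[0]:b[1],a[0]:a[1]].reshape(-1,3);l=l[(l[:,1]>-.04)&(l[:,1]<.02)&(abs(l[:,2])<.05)]
    print(len(l),'tip y',np.percentile(l[:,1],[99,99.8]).round(4),'z',np.median(l[:,2]).round(4))
E
```

```text
15.15 [ 0.433  0.03  -0.055  2.14   0.166  0.341 -1.801] [ 0.5529 -0.2884  0.1546] [0.1 0.4 0.8] 0.5631590196264085
scene 689 ((607.6900634765625, 163.0054931640625), (79.73103332519531, 61.32036590576172), 13.060234069824219)
wrist 2065 ((607.5892333984375, 161.19998168945312), (77.02446746826172, 60.23906326293945), 13.398239135742188)
top 268 ((607.2659301757812, 161.03399658203125), (76.76605987548828, 60.587120056152344), 12.844868659973145)
vial 947 ((545.1166381835938, -286.5136413574219), 11.905485153198242) [ 0.54478853 -0.28624492  0.06144773]
2131 tip y [-0.0044 -0.0027] z -0.0257
2140 tip y [-0.0043 -0.0029] z 0.0253
```

View pics/wrist11.png

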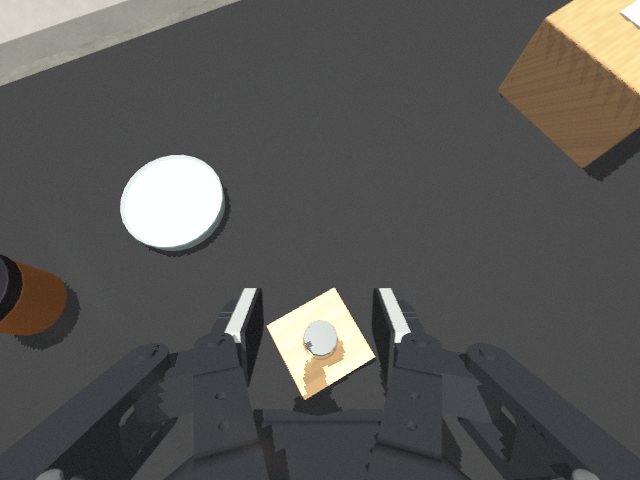

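```bash
python3 - <<'E'
from h import *
print(delta([.5523,-.2892,.0436],Rt(37,-27,-1)))
E
```

```text
(array([ -0.08,  -0.07, -11.14]), array([-0.27, -0.36, -0.09]))
```

Call:
arm_command --commands '[[[0, 0, -3, -0.3, -0.4, -0.1], [0, -0.1, -6, -0.3, -0.4, -0.1], [-0.1, -0.1, -8, -0.3, -0.4, -0.1], [-0.1, -0.1, -9.5, -0.3, -0.4, -0.1], [-0.1, -0.1, -10.5, -0.3, -0.4, -0.1], [-0.1, -0.1, -11.1, -0.3, -0.4, -0.1], [-0.1, -0.1, -11.1, -0.3, -0.4, -0.1], [-0.1, -0.1, -11.1, -0.3, -0.4, -0.1], [-0.1, -0.1, -11.1, -0.3, -0.4, -0.1]]]'

```text
clock: 16.1
position: [0.5522, -0.2903, 0.0446]
ee_rot: [-0.376, -0.599, 0.704, -0.062]
ft_force: [-1.2, -0.6, 0.6]
grip_width: 0.561
```

```bash
python3 - <<'E'
from h import *
o=manip.get_obs();print(o['clock'],o['joint_pos'].round(3),o['position'].round(4),o['ft_force'].round(1),delta([.5523,-.2892,.0436],Rt(37,-27,-1),o))
c=cam('scene');save(c,'scene12');cv2.imwrite('pics/scene12c.png',cv2.resize(c['pixels'][190:310,140:280],None,fx=5,fy=5,interpolation=cv2.INTER_CUBIC))
c=cam('wrist');save(c,'wrist12')
E
```

```text
16.1 [ 0.338  0.227  0.046  2.223  0.783  0.066 -2.432] [ 0.5522 -0.2903  0.0446] [-1.2 -0.6  0.6] (array([ 0.01,  0.11, -0.1 ]), array([0.04, 0.08, 0.07]))
```

View pics/scene12c.png

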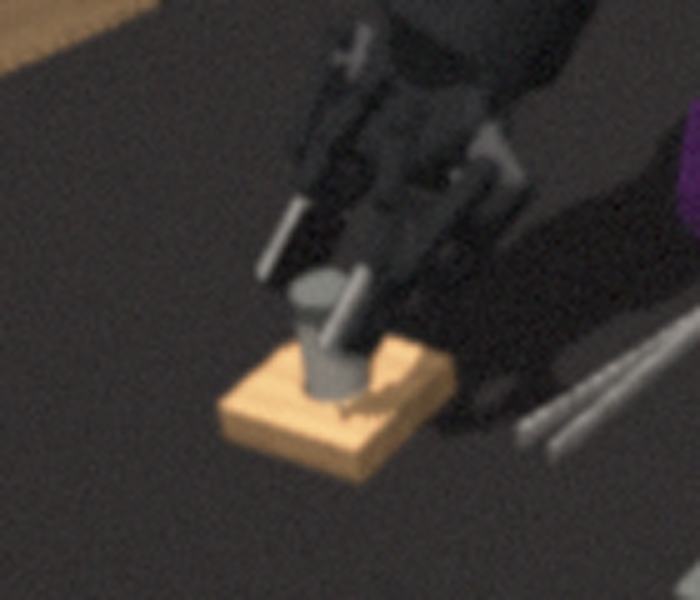

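View pics/wrist12.png

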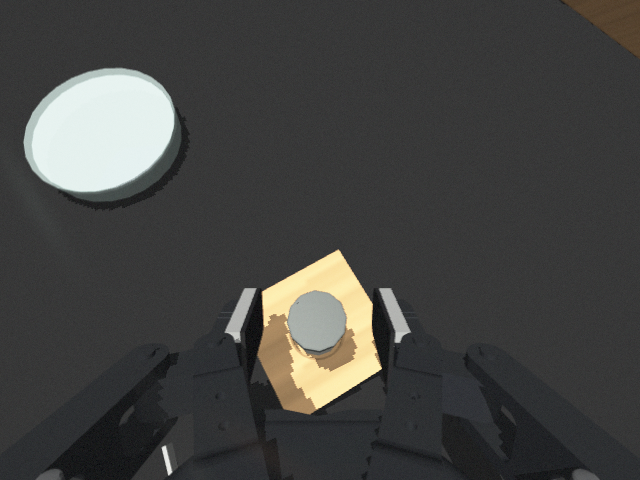

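The vial is centred between the pads, with the cap at (317,321) and the pads at 258 and 375. Closing.

Call:
arm_command --commands '[[[0, 0, 0, 0, 0, 0], [0, 0, 0, 0, 0, 0], [0, 0, 0, 0, 0, 0], [0, 0, 0, 0, 0, 0], [0, 0, 0, 0, 0, 0], [0, 0, 0, 0, 0, 0], [0, 0, 0, 0, 0, 0], [0, 0, 0, 0, 0, 0]]]' --claw 1.8 --newtons 30

```text
clock: 17.0
position: [0.5523, -0.2908, 0.0445]
ee_rot: [-0.376, -0.599, 0.704, -0.062]
ft_force: [-1.8, 1.2, 4.5]
grip_width: 0.27
```

Call:
arm_command --commands '[[[0, 0, 0.3, 0, 0, 0], [0, 0, 0.8, 0, 0, 0], [0, 0, 1.6, 0, 0, 0], [0, 0, 3, 0, 0, 0], [0, 0, 5, 0, 0, 0], [0, 0, 7, 0, 0, 0], [0, 0, 8.5, 0, 0, 0], [0, 0, 8.5, 0, 0, 0], [0, 0, 8.5, 0, 0, 0]]]'

```text
clock: 17.9
position: [0.5514, -0.2911, 0.1285]
ee_rot: [-0.376, -0.599, 0.705, -0.061]
ft_force: [-0.1, 0.1, -0.5]
grip_width: 0.265
```

```bash
python3 - <<'E'
from h import *
import pickle
o=manip.get_obs();print(o['clock'],o['joint_pos'].round(3),o['position'].round(4),o['ft_force'].round(1),o['grip_width'])
T=R.from_quat(o['ee_rot']).as_matrix();print('y',T[:,1].round(4),np.rad2deg(np.arctan2(T[1,1],T[0,1])),np.rad2deg(np.arccos(-T[2,1])))
c=cam('scene');save(c,'scene13');pickle.dump(c,open('scene13.pkl','wb'));cv2.imwrite('pics/scene13c.png',cv2.resize(c['pixels'][160:300,130:280],None,fx=4.2,fy=4.2,interpolation=cv2.INTER_CUBIC))
V=cloud(c)
c=cam('wrist');save(c,'wrist13');W=cloud(c)
for nm,X in(('w',W),('s',V)):
  G=o['position']-.013*T[:,1]
  Q=X[(np.hypot(X[...,0]-G[0],X[...,1]-G[1])<.022)&(abs(X[...,2]-G[2]-.007)<.004)]
  print(nm,len(Q),G,cv2.minEnclosingCircle((Q[:,:2]*1000).astype(np.float32)) if len(Q) else 0, np.median(Q[:,2]),np.percentile(Q[:,2],95))
E
```

```text
17.9 [ 0.763  0.088 -0.39   2.154  0.327  0.275 -1.946] [ 0.5514 -0.2911  0.1285] [-0.1  0.1 -0.5] 0.26507802890928345
y [ 0.5356 -0.2751 -0.7984] -27.189017150241245 37.02174207827727
w 3538 [ 0.54444746 -0.28747424  0.13890492] ((544.4428100585938, -287.4801330566406), 21.98567008972168) 0.14498031301040476 0.1482193375664109
s 99 [ 0.54444746 -0.28747424  0.13890492] ((547.1517333984375, -286.0754699707031), 19.04071807861328) 0.14523244763237914 0.1494171842862609
```

View pics/scene13c.png

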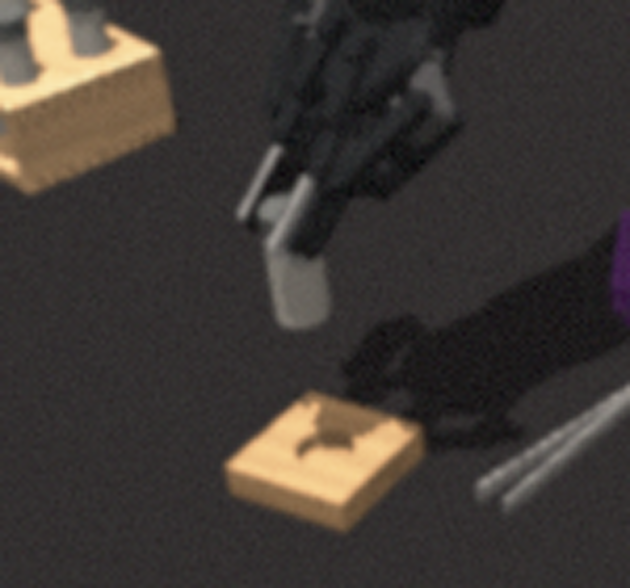

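View pics/wrist13.png

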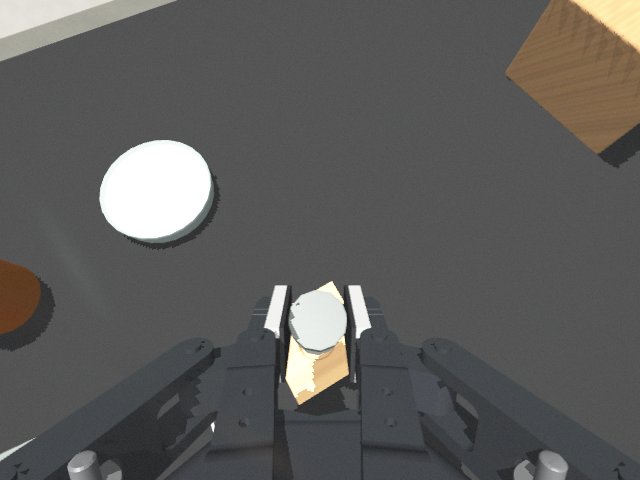

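```bash
cat > vial.py <<'E'
from h import *
from scipy.optimize import least_squares
def captilt(W,G,zc):
    # plane ransac + cap centre (px based)
    Q=W[(np.hypot(W[...,0]-G[0],W[...,1]-G[1])<.0135)&(abs(W[...,2]-zc)<.006)]
    rng=np.random.default_rng(0);b=None
    for _ in range(500):
        p=Q[rng.choice(len(Q),3,False)];n=np.cross(p[1]-p[0],p[2]-p[0]);l=np.linalg.norm(n)
        if l<2e-5: continue
        n/=l
        if abs(n[2])<.85: continue
        k=abs((Q-p[0])@n)<.0007
        if b is None or k.sum()>b.sum(): b=k
    q=Q[b];vt=np.linalg.svd(q-q.mean(0))[2];n=vt[2]*np.sign(vt[2,2])
    return len(Q),b.sum(),np.rad2deg(n[:2]).round(2),q.mean(0).round(4),cv2.minEnclosingCircle((q[:,:2]*1000).astype(np.float32))
def cylfit(V,G,z0,z1):
    Q=V[(np.hypot(V[...,0]-G[0],V[...,1]-G[1])<.024)&(V[...,2]>z0)&(V[...,2]<z1)]
    zm=(z0+z1)/2
    def f(p):
        a=np.array([p[2],p[3],1]);a/=np.linalg.norm(a);d=Q-np.array([p[0],p[1],zm]);return np.linalg.norm(d-np.outer(d@a,a),axis=1)-.012
    r=least_squares(f,[G[0],G[1],0,0],loss='soft_l1',f_scale=.001)
    return len(Q),r.x[:2].round(4),'axis tilt deg x,y',np.rad2deg(r.x[2:]).round(2),np.std(r.fun).round(4)
E
python3 - <<'E'
from vial import *
import pickle
o=manip.get_obs();T=R.from_quat(o['ee_rot']).as_matrix();G=o['position']-.013*T[:,1]
c=cam('wrist');print(captilt(cloud(c),G,G[2]+.006))
V=cloud(pickle.load(open('scene13.pkl','rb')));print(cylfit(V,G,o['position'][2]-.034,o['position'][2]-.010))
V=cloud(pickle.load(open('scene10.pkl','rb')));print('before',cylfit(V,[.5453,-.2856],.02,.055))
E
```

```text
(2956, np.int64(2028), array([-0.05,  0.32]), array([ 0.5439, -0.2866,  0.1446]), ((544.2395629882812, -286.8857421875), 13.442925453186035))
(142, array([ 0.5441, -0.2855]), 'axis tilt deg x,y', array([ 1.66, -1.59]), np.float64(0.0011))
before (182, array([ 0.5448, -0.2849]), 'axis tilt deg x,y', array([0.19, 0.69]), np.float64(0.0012))
```

The vial is upright in the hand (cap normal within 0.4°). Carrying it to the pre-entry point.

Call:
arm_command --commands '[[[0, 2, 0.5, 0, 0, 2], [-0.2, 6, 1, 0, 0, 6], [-0.5, 10.5, 1, 0, 0, 10.5], [-0.8, 15, 1, 0, 0, 15], [-1, 19.5, 1, 0, 0, 19.5], [-1.2, 24, 1, 0, 0, 24], [-1.5, 28.5, 0.5, 0, 0, 28.5], [-1.8, 33, 0, 0, 0, 33], [-2, 37.5, -0.5, 0, 0, 37.5], [-2.2, 41, -1, 0, 0, 41], [-2.2, 43.1, -1.3, 0, 0, 42.7], [-2.2, 43.1, -1.3, 0, 0, 42.7], [-2.2, 43.1, -1.3, 0, 0, 42.7], [-2.2, 43.1, -1.3, 0, 0, 42.7]]]'

```text
clock: 19.45
position: [0.5299, 0.1392, 0.1159]
ee_rot: [0.132, 0.695, -0.634, 0.313]
ft_force: [-0.7, 0.1, 0.2]
grip_width: 0.268
```

```bash
python3 - <<'E'
from vial import *
import pickle
o=manip.get_obs();T=R.from_quat(o['ee_rot']).as_matrix();G=o['position']-.013*T[:,1]
print(o['clock'],o['joint_pos'].round(3),o['position'].round(4),delta([.6155,.1636,.0715],Rt(37,15.5,-1),o))
for n in('wrist','scene'):
    c=cam(n);save(c,n+'14');pickle.dump(c,open(n+'14.pkl','wb'));W=cloud(c)
    Q=W[(abs(W[...,0]-.6077)<.06)&(abs(W[...,1]-.161)<.05)&(abs(W[...,2]-.0575)<.004)]
    print(n,'tray',cv2.minAreaRect((Q[:,:2]*1000).astype(np.float32)))
    print(captilt(W,G,G[2]+.006)) if n=='wrist' else print(cylfit(W,G,o['position'][2]-.034,o['position'][2]-.010))
E
```

```text
19.45 [ 0.518 -0.058 -0.862  2.313  0.04   0.222 -1.695] [0.5299 0.1392 0.1159] (array([ 8.56,  2.44, -4.44]), array([-0.01,  0.03, -0.  ]))
wrist tray ((607.65234375, 161.06976318359375), (77.06393432617188, 60.319122314453125), 13.032177925109863)
(2960, np.int64(2029), array([ 0.08, -0.17]), array([0.522 , 0.1367, 0.1328]), ((522.4570922851562, 137.1090545654297), 13.485920906066895))
scene tray ((608.1262817382812, 163.1211395263672), (79.89669036865234, 61.51345443725586), 13.409253120422363)
(180, array([0.5219, 0.138 ]), 'axis tilt deg x,y', array([0.41, 0.58]), np.float64(0.0008))
```

View pics/wrist14.png

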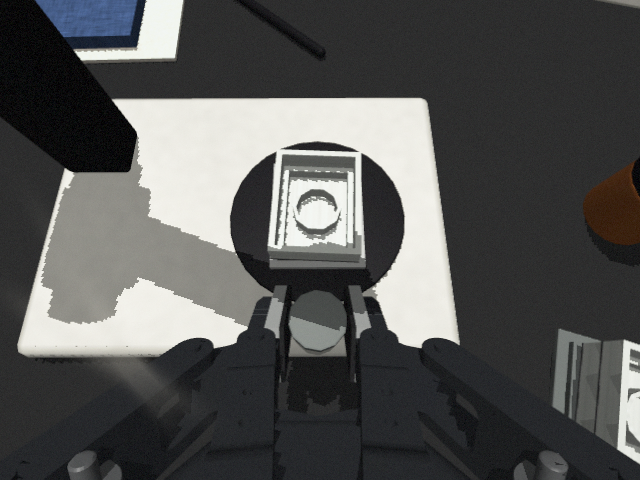

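View pics/scene14.png

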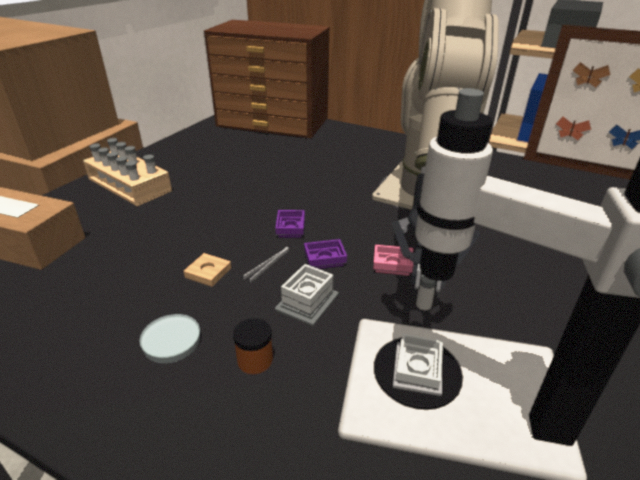

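Wrist view: the vial needs (+8.55, +2.44) cm to the ring centre, matching the model. Sliding in.

Call:
arm_command --commands '[[[1, 0.3, -0.2, 0, 0, 0], [2.5, 0.7, -0.5, 0, 0, 0], [4, 1.15, -0.8, 0, 0, 0], [5.4, 1.55, -0.9, 0, 0, 0], [6.5, 1.85, -1.2, 0, 0, 0], [7.5, 2.15, -1.8, 0, 0, 0], [8.2, 2.35, -2.2, 0, 0, 0], [8.55, 2.45, -2.5, 0, 0, 0], [8.55, 2.45, -2.5, 0, 0, 0], [8.55, 2.45, -2.5, 0, 0, 0], [8.55, 2.45, -2.5, 0, 0, 0]]]'

```text
clock: 20.65
position: [0.6154, 0.1644, 0.0915]
ee_rot: [0.132, 0.695, -0.634, 0.314]
ft_force: [-1.1, -0.5, 0.3]
grip_width: 0.267
```

```bash
python3 - <<'E'
from vial import *
import pickle
o=manip.get_obs();T=R.from_quat(o['ee_rot']).as_matrix();G=o['position']-.013*T[:,1]
print(o['clock'],o['joint_pos'].round(3),o['position'].round(4),o['ft_force'].round(1),delta([.6155,.1636,.0715],Rt(37,15.5,-1),o))
for n in('wrist','scene'):
    c=cam(n);save(c,n+'15');pickle.dump(c,open(n+'15.pkl','wb'));W=cloud(c)
    if n=='scene':
        cv2.imwrite('pics/scene15c.png',cv2.resize(c['pixels'][260:410,350:490],None,fx=4,fy=4,interpolation=cv2.INTER_CUBIC))
        print(cylfit(W,G,o['position'][2]-.034,o['position'][2]-.010))
E
```

```text
20.65 [ 0.325  0.233 -0.727  2.134  0.843  0.261 -2.396] [0.6154 0.1644 0.0915] [-1.1 -0.5  0.3] (array([ 0.01, -0.08, -2.  ]), array([ 0.01,  0.09, -0.08]))
(202, array([0.6076, 0.1633]), 'axis tilt deg x,y', array([-1.35, -1.98]), np.float64(0.0007))
```

View pics/wrist15.png

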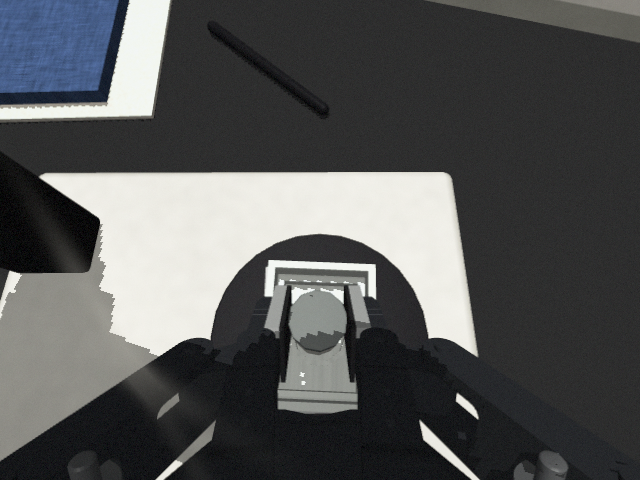

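View pics/scene15c.png

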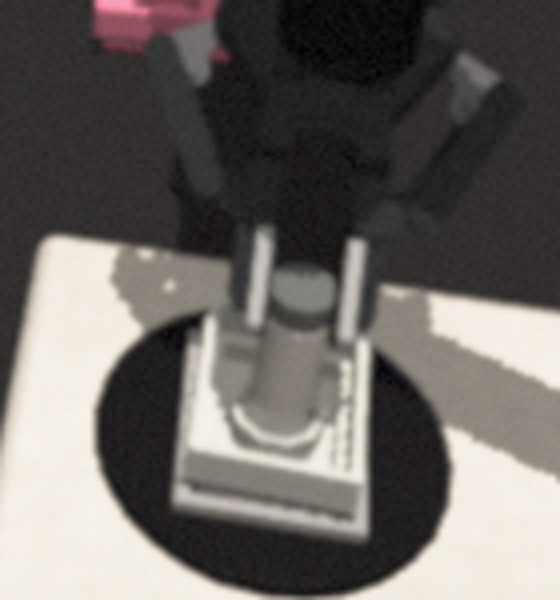

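```bash
python3 - <<'E'
from vial import *
import pickle
o=manip.get_obs();T=R.from_quat(o['ee_rot']).as_matrix();G=o['position']-.013*T[:,1]
c=cam('wrist');W=cloud(c)
print(o['position'].round(4),captilt(W,G,G[2]+.006))
a=np.deg2rad(13.2);ex=np.array([np.cos(a),np.sin(a)]);ey=np.array([-ex[1],ex[0]])
d=W[...,:2]-np.array([.6076,.1613]);lx=d@ex;ly=d@ey
m=(abs(W[...,2]-.058)<.0025)&(lx>.028)&(lx<.045)&(abs(ly)<.036)
print(m.sum(),'x',np.percentile(lx[m],[1,99]).round(4),'y',np.percentile(ly[m],[.5,99.5]).round(4))
E
```

```text
[0.6155 0.1645 0.0915] (2954, np.int64(2067), array([ 0.03, -0.86]), array([0.6075, 0.1619, 0.1085]), ((607.9844360351562, 162.4053497314453), 13.398919105529785))
1023 x [0.0284 0.038 ] y [-0.0301  0.0295]
```

Call:
arm_command --commands '[[[0, -0.06, 0, 0, 0, 0], [0, -0.06, -0.2, 0, 0, 0], [0, -0.06, -0.4, 0, 0, 0], [0, -0.06, -0.6, 0, 0, 0], [0, -0.06, -0.8, 0, 0, 0], [0, -0.06, -0.9, 0, 0, 0], [0, -0.06, -0.9, 0, 0, 0]]]'

```text
clock: 21.5
position: [0.6154, 0.1642, 0.082]
ee_rot: [0.132, 0.695, -0.634, 0.314]
ft_force: [-1.0, -0.8, -0.3]
grip_width: 0.269
```

Call:
arm_command --commands '[[[0, 0, -0.2, 0, 0, 0], [0, 0, -0.4, 0, 0, 0], [0, 0, -0.6, 0, 0, 0], [0, 0, -0.7, 0, 0, 0], [0, 0, -0.7, 0, 0, 0]]]'

```text
clock: 22.0
position: [0.6154, 0.1642, 0.075]
ee_rot: [0.132, 0.695, -0.634, 0.314]
ft_force: [-0.7, 0.6, -0.2]
grip_width: 0.265
```

```bash
python3 - <<'E'
from vial import *
o=manip.get_obs()
print(o['clock'],o['joint_pos'].round(3),o['position'].round(4),o['ft_force'].round(1),delta([.6155,.1636,.0715],Rt(37,15.5,-1),o))
c=cam('scene');save(c,'scene16')
cv2.imwrite('pics/scene16c.png',cv2.resize(c['pixels'][260:410,350:490],None,fx=4,fy=4,interpolation=cv2.INTER_CUBIC))
E
```

```text
22.0 [ 0.249  0.253 -0.649  2.146  0.952  0.232 -2.507] [0.6154 0.1642 0.075 ] [-0.7  0.6 -0.2] (array([ 0.01, -0.06, -0.35]), array([-0.  ,  0.05, -0.1 ]))
```

View pics/scene16c.png

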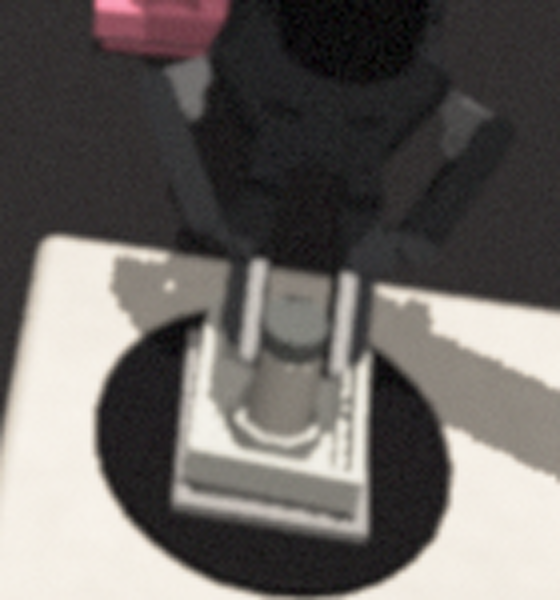

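The vial's foot is inside the ring with no contact force. Final few millimetres.

Call:
arm_command --commands '[[[0, 0, -0.1, 0, 0, 0], [0, 0, -0.2, 0, 0, 0], [0, 0, -0.28, 0, 0, 0], [0, 0, -0.28, 0, 0, 0]]]'

```text
clock: 22.45
position: [0.6155, 0.1641, 0.0723]
ee_rot: [0.132, 0.695, -0.634, 0.314]
ft_force: [-0.9, 0.2, -0.4]
grip_width: 0.268
```

Call:
arm_command --commands '[[[0, 0, -0.05, 0, 0, 0], [0, 0, -0.08, 0, 0, 0], [0, 0, -0.08, 0, 0, 0]]]'

```text
clock: 22.75
position: [0.6156, 0.1641, 0.0717]
ee_rot: [0.132, 0.695, -0.634, 0.314]
ft_force: [0.1, -0.1, -0.9]
grip_width: 0.266
```

Call:
arm_command --commands '[[[0, 0, -0.05, 0, 0, 0], [0, 0, -0.05, 0, 0, 0]]]'

```text
clock: 22.95
position: [0.6159, 0.1642, 0.0716]
ee_rot: [0.132, 0.695, -0.634, 0.314]
ft_force: [0.1, -0.2, 2.6]
grip_width: 0.267
```

Call:
arm_command --commands '[[[0, 0, -0.05, 0, 0, 0], [0, 0, -0.05, 0, 0, 0]]]'

```text
clock: 23.15
position: [0.6162, 0.1643, 0.0716]
ee_rot: [0.132, 0.694, -0.634, 0.314]
ft_force: [-3.1, -1.3, 7.9]
grip_width: 0.268
```

On the floor (8 N). Back off the press by 0.5 mm and open.

Call:
arm_command --commands '[[[0, 0, 0.05, 0, 0, 0], [0, 0, 0.05, 0, 0, 0], [0, 0, 0.05, 0, 0, 0], [0, 0, 0.05, 0, 0, 0], [0, 0, 0.05, 0, 0, 0]]]' --claw 4.4

```text
clock: 23.65
position: [0.6155, 0.1641, 0.0711]
ee_rot: [0.132, 0.695, -0.634, 0.314]
ft_force: [-0.7, 0.1, 0.2]
grip_width: 0.516
```

```bash
python3 - <<'E'
from vial import *
o=manip.get_obs()
print(o['clock'],o['position'].round(4),o['ft_force'].round(1),o['grip_width'])
c=cam('wrist');save(c,'wrist17');print(captilt(cloud(c),[.6077,.1615],.088))
c=cam('scene');save(c,'scene17');print(cylfit(cloud(c),[.6077,.1625],.046,.084))
cv2.imwrite('pics/scene17c.png',cv2.resize(c['pixels'][260:410,350:490],None,fx=4,fy=4,interpolation=cv2.INTER_CUBIC))
E
```

```text
23.65 [0.6155 0.1641 0.0711] [-0.7  0.1  0.2] 0.5155474208585461
(2834, np.int64(2033), array([0.13, 1.1 ]), array([0.608 , 0.1621, 0.0884]), ((608.1406860351562, 162.23724365234375), 11.905694007873535))
(336, array([0.6081, 0.1636]), 'axis tilt deg x,y', array([-2.29, -0.75]), np.float64(0.0016))
```

View pics/scene17c.png

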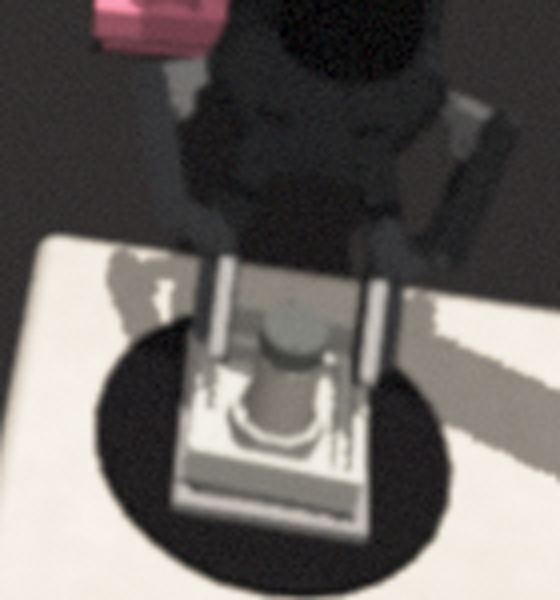

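View pics/wrist17.png

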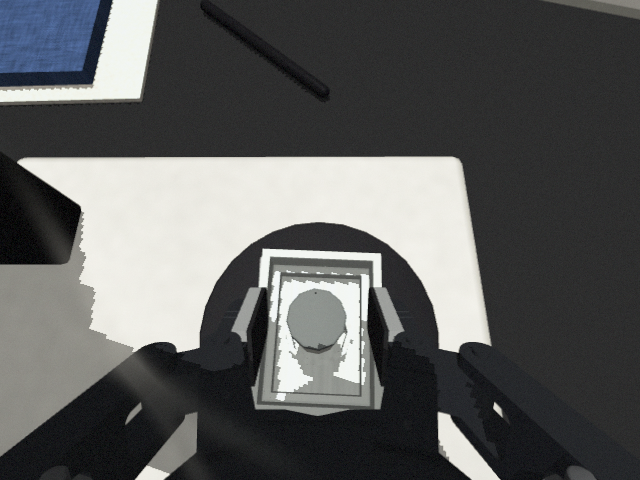

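The vial is upright on the floor: cap at 0.088, as expected, tilt about 1°. Withdrawing horizontally.

Call:
arm_command --commands '[[[-0.7, -0.2, 0.1, 0, 0, 0], [-2, -0.55, 0.3, 0, 0, 0], [-4, -1.1, 0.6, 0, 0, 0], [-6, -1.65, 1, 0, 0, 0], [-8, -2.2, 1.8, 0, 0, 0], [-10, -2.8, 3, 0, 0, 0], [-11.5, -3.2, 5, 0, 0, 0], [-11.5, -3.2, 8, 0, 0, 0], [-11.5, -3.2, 8, 0, 0, 0], [-11.5, -3.2, 8, 0, 0, 0]]]'

```text
clock: 24.75
position: [0.5011, 0.1326, 0.1545]
ee_rot: [0.133, 0.694, -0.633, 0.316]
ft_force: [-0.3, 0.2, -1.0]
grip_width: 0.515
```

```bash
python3 - <<'E'
from vial import *
import pickle
o=manip.get_obs()
print(o['clock'],o['joint_pos'].round(2),o['position'].round(4),o['ft_force'].round(1))
for n in('wrist','scene','top'):
    c=cam(n);save(c,n+'18');W=cloud(c)
    Q=W[(abs(W[...,0]-.6077)<.06)&(abs(W[...,1]-.161)<.05)&(abs(W[...,2]-.0575)<.004)]
    print(n,'tray',cv2.minAreaRect((Q[:,:2]*1000).astype(np.float32)))
    try: print(captilt(W,[.6077,.1615 if n!='scene' else .163],.088))
    except Exception as e: print('cap',e)
    Q=W[(abs(W[...,0]-.53)<.06)&(abs(W[...,1]+.07)<.05)&(abs(W[...,2]-.052)<.004)]
    if len(Q): print('nest',cv2.minAreaRect((Q[:,:2]*1000).astype(np.float32)))
    if n=='top':
        for t in('jar','petri','forceps'): print(t,[(round(m['p'],2),m['bbox']) for m in manip.masks_of(n,t)][:1])
E
```

```text
24.75 [ 0.33 -0.24 -0.65  2.35 -0.28  0.34 -1.42] [0.5011 0.1326 0.1545] [-0.3  0.2 -1. ]
wrist tray ((607.7659912109375, 161.23301696777344), (77.59635925292969, 59.818748474121094), 13.271374702453613)
(820, np.int64(569), array([1.15, 0.18]), array([0.6077, 0.162 , 0.0884]), ((607.7691040039062, 162.20477294921875), 12.045486450195312))
nest ((529.681884765625, -65.69593811035156), (53.35182189941406, 76.47211456298828), 86.0539321899414)
scene tray ((607.6015014648438, 162.96353149414062), (80.10518646240234, 61.28059005737305), 13.055410385131836)
(210, np.int64(98), array([-1.31, -1.79]), array([0.6084, 0.1635, 0.0882]), ((608.5693359375, 163.31739807128906), 12.348934173583984))
nest ((529.984375, -68.52287292480469), (61.68046188354492, 78.70048522949219), 85.74837493896484)
top tray ((607.2196044921875, 160.94564819335938), (76.03087615966797, 60.349552154541016), 13.129053115844727)
(122, np.int64(34), array([-0.52, -6.39]), array([0.6077, 0.1614, 0.0883]), ((608.4645385742188, 161.89401245117188), 11.507189750671387))
nest ((529.3297119140625, -70.25151062011719), (59.89765548706055, 75.95391845703125), 86.06037139892578)
jar [(0.88, [338.9, 152.1, 368.4, 184.5])]
petri [(0.63, [400.9, 132.1, 449.1, 177.0])]
forceps [(0.64, [407.4, 286.0, 408.0, 306.7])]
```

View pics/wrist18.png

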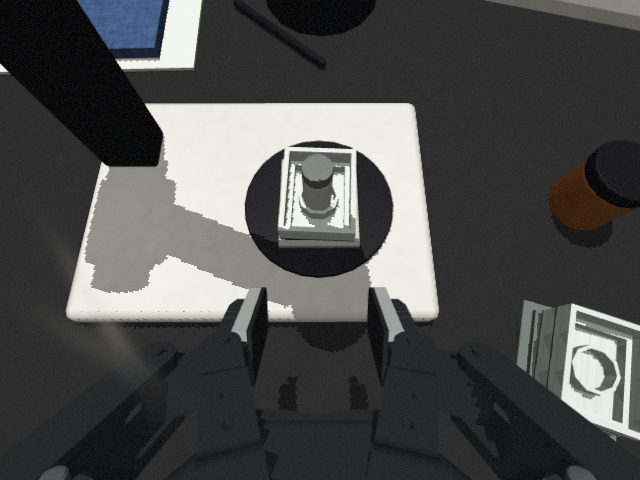

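View pics/scene18.png

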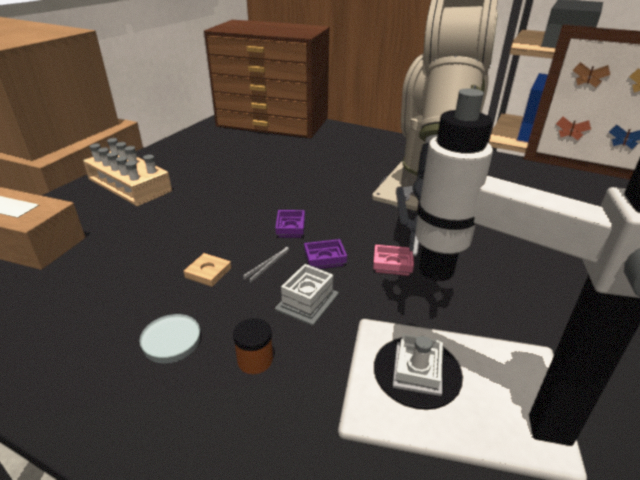

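All is in place: vial within about 1 mm of the tray's centre and upright, lower trays nested, bystanders unmoved, arm clear. Handing in.

```bash
python3 -c "
from workcell import manip
print(manip.hand_in())"
```

```text
the job is handed in; nothing more can be done
None
```

The top grey tray is in the stage frame under the lens, the vial stands upright in its ring, and the job is handed in. That took about 25 s of the 62 s; `hand_in` gave no verdict.

I gripped the tray by its top collar with the tool tilted 33° and reached in low from the robot's side. A first try at 40° ran into the arm's joint limits at the nest, so I backed off and came in again. That try showed up to 13 N on the tool, and I did not establish whether it touched anything. The vial was gripped at 37°. Both were lowered in small steps until light contact (about 4 N and 8 N), then released.

Last checks:

| What | Result |
|---|---|
| Tray seating | rim at about 0.058 m, as expected when seated; level within 0.1° when let go |
| Tray position | within about 1 mm of the frame's centre |
| Tray yaw | about 13°, against 15.5° for the frame: 2.5° off, limit 6.9° |
| Vial | within about 1 mm of the tray's centre; cap at 0.088 m, so it is on the floor; tilt about 1° |
| Lower two trays | still nested; outline within about 1 mm in the top view |
| Jar, dish, forceps | not visibly moved in the pictures |
| Microscope head and lens | no unexpected force while the tool was under them |

**Where the checks disagreed:**
- The scene camera put things about 2 mm further in y than the top and wrist cameras, so I relied on distances measured within one camera.
- The top camera's reading of the vial's tilt, 6.4°, came from only 34 points; I disregarded it because the wrist camera gave about 1° and the scene camera about 2°.
- In the last top view the forceps were found only in part (a sliver), so I judged them by eye in the scene picture.

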